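# Close up the carton row and click the shelf divider home

### The arm

A 6-joint arm with a two-finger parallel gripper is mounted at the origin on the work surface. World frame = base frame: x ahead of the robot, y to its left, z up, the work surface at z = 0. Lengths are in mm, angles in rad, forces in N, time in s.
With the tool pointing down it reaches from about 400 to 825 mm from the base axis. Payload 7 kg.
Tool frame: the origin (TCP) lies between the finger pads; the fingertips stand 25 mm ahead of it and the grasp point (between the pads) lies 6 mm ahead of it (env.tcp_to_tips is the distance from the TCP to the fingertips, in mm); y points along the fingers, z is the direction in which the jaws open and shut, and the axes are right-handed (so a half turn about y gives the same grasp; the last joint's range is limited). The gripper opens to 88 mm and grips with 3 to 60 N. Pads are 19 mm wide; open, the fingers measure 130 mm over their backs; the gripper's body (78 mm by 193 mm) begins 47 mm behind the grasp point.
Start: joints at [-0.883, 0.359, 0.012, 0, -1.224, -0.288], TCP at [262.705, -621.757, 251.561] pointing down, gripper open.
Joint ranges: [-3.07, 3.07], [-1.43, 2.12], [-1.02, 1.25], [-3.03, 1.67], [-3.05, -0], [-3.03, 3.03]. Speed limits (rad/s): [2.39, 2.39, 3.01, 3.14, 3.14, 3.14].

### API

Orientations are given as a 3x3 rotation matrix whose columns are the frame's x, y, z axes.
In Python, from station import read_state, eyes, env gives the robot as it stands.
- The arm moves only by the tool step_arm, never from a script. Its argument "plan" is a list that holds one entry, the list of rows, each a list of 7 numbers: the turn, a rotation vector about the tool's x, y, z in degrees, then the shift along the tool's x, y, z in m, then the finger opening in m, from 0 to 0.0876. A call has exactly 10 rows; each row shifts and turns the commanded pose from where the row before left it, along the tool's axes as they then stand; what a row does not reach is not made up. A row lasts 1/8 s, in which the tool goes at most 62.5 mm and 10.7 degrees, less where a joint would pass 70% of its speed; a pose out of reach is approached as far as the arm can. A call is refused whole if a number of a shift passes 0.0625 or a number of a turn 10.7, either way. A call with a gripper value outside its range is refused whole. The fingers move at their own pace and stop on an object; "force" is the grip in N (left out, the last holds). Time passes only in rows, so rows that do not move let the fingers close, or fill a call up. It gives the time, the measured TCP pose, the force and the opening at its end, in the units of the state.
- read_state(): the state, without advancing time (a new reading comes with each control period).
- eyes.snapshot(name): name is "scene" or "top" or "wrist"; returns the picture (400x640x3 uint8, red, green, blue); there is no depth.
- eyes.get_calibration(name): a dict with "fov_y" (degrees; the focal length in pixels is half the picture's height over the tangent of half this angle, whatever the lens; pixels are square), "cx", "cy" (the principal point, pixels), "pose" (4x4, takes a point from camera to world coordinates); the wrist camera has in their place "T_tool_cam" (4x4, takes a point from camera to tool coordinates, whose origin is the TCP and whose axes are the tool frame's). Camera axes: x right, y down, z forward; pixel columns grow to the right and rows downward; lengths in mm; the calibration is good to about 2 mm. A picture is of the moment at which its call begins: read the wrist's pose just before it. get_calibration takes no time and is no camera call.
- env.sign_off(): hands the job in, once; it reports no verdict.
Trained networks look in the newest picture that a camera, given by its name, has taken for a name from the list of things; names that differ only in an ending like _2 or _b are one class to them, and where a whole thing is asked for, a point or a joint stands for the part that bears it (a point fixed in the world has none). Each returns a list of dicts, best first, with "conf" (0 to 1); they miss things now and then, are a little off and sometimes report something else, mostly with a low value. They report only what shows in the picture. A call takes as long as a camera call.
- eyes.outline_of(camera, query): "region" (400x640 bool, what is visible of it) and "rect" ([centre column, centre row, width, height] in pixels, round what is visible of it).
- eyes.landmark_of(camera, query): "centre" ([column, row] in pixels: a listed point, or the origin of a listed thing).
The state is a dict: "time_s": time; "joints": joint angles; "dq": joint speeds; "effort": joint torques, N m; "ee_pos": TCP position; "eef_rot": TCP orientation; "wrist_force": force on the tool from outside, world axes, zero at the start; "moment": the same for the moment, N m; "opening": finger opening in mm.
Only numpy, scipy, OpenCV 4.12 (cv2) and the standard library are available. Lean on these libraries where they do the work, as an engineer would, in place of code of your own. Each camera call takes 0.05 s, during which the arm holds its last target.

### The job

Tidy the bench shelf: push the stray carton flush up against the row of cartons, and push the sliding divider along its rail up to the cartons until it clicks into the last slot that fits, so that it stands as close to them as the rail allows. Only push, keeping the fingers to one side of each thing: never take anything between the fingers, lift it or tip it, leave the row standing where it is against the bolted bracket, and leave everything else alone.

Things in the scene. Friction and masses are not known exactly. Their poses are not given: they have to be found in the camera images.
- rack: Fixed galvanised bench shelf: a board 240 mm deep (x) by 720 mm long (y), top surface 30 mm above the bench, set at a slight angle. Origin: centre of the board's underside, at bench height; x points away from the robot, y to the left along the shelf. End panels rise 55 mm (left) and 35 mm (right) above the board; an 18 mm lip runs along the back.
- rail_slot0 (a point): Point on top of the slotted steel rail that runs along the shelf's front edge, at the centre of the slot where the divider's roller sits at joint value 0. The rail is 20 mm wide, its top 40 mm above the bench, its centre line 137 mm in front of the shelf's middle; slots 11 mm wide are cut across it every 30 mm along y.
- divider (a joint): Travel of the divider along the rail (m), growing to the left (+y of the shelf), towards the cartons; stops at -0.02 and 0.32. Seated in a slot at every multiple of 0.030. Slides with about 2 N; within 3 mm of a slot's centre the sprung roller drops 2.7 mm and pulls it in (it jumps ahead, the push force dips). Leaving a slot takes about 7 N. It stays where it is left, also between slots.
- divider_face (a point): Middle of the left face (towards the cartons) of the divider's steel plate, on the shelf's middle line (shelf x = 0, y = -0.215 + joint value), 65 mm above the bench. Plate 3 mm thick, 2 to 60 mm above the board, from 123 mm in front of this point to 103 mm behind it, square across the shelf.
- divider_back (a point): Middle of the right face of the same plate, where it is pushed, 65 mm above the bench. Flat but for two ribs 2 mm proud, 12 mm wide, 60 mm before and behind this point, a rolled top edge and a foot 3 mm high and 30 mm wide on the board. The plate's carriage (40 mm long, up to 88 mm above the bench) straddles the rail at the front, to the right of the plate; its roller is 20 mm right of the left face.
- stray_carton: Cardboard carton 130 mm deep (x), 60 mm wide (y, along the shelf), 66 mm high, about 0.32 kg, that stands by itself on the board between the row and the divider, 30 to 55 mm away from the row and slightly askew. Origin: centre of its underside.
- row_carton_b: The right-hand carton of the row: 120 mm deep (x), 40 mm wide (y), 60 mm high, about 0.25 kg. Origin: centre of its underside. The stray carton belongs against its right face.
- row_carton_a: The left-hand carton of the row: 135 mm deep (x), 55 mm wide (y), 72 mm high, about 0.35 kg, between carton b and the bolted bracket. Origin: centre of its underside.
- end_bracket: Steel angle bracket bolted to the board, the row's fixed left end: an upright plate 200 mm deep, 3 mm thick, 60 mm high. Origin: bottom of its right face (the one against carton a), on the board.
- bearing: Bystander: steel ball bearing ring, 52 mm diameter, 16 mm high, lying on the left end of the board. Origin: centre of its underside.
- grease_can: Bystander: can of 48 mm diameter, 55 mm high, standing on the right end of the board. Origin: centre of its underside.
- contactor: Bystander: black electrical contactor (spare part) 60 x 40 x 52 mm, standing on the right end of the board. Origin: centre of its underside.
- spanner: Bystander: spanner 150 mm long lying on the bench at the left.
- parts_bin: Bystander: open grey bin 150 x 100 x 65 mm on the bench at the left. Origin: centre of its underside.
- first_aid_case: Bystander: first-aid case 170 x 250 x 75 mm lying on the bench at the right. Origin: centre of its underside.

How it is judged:
By the outcome, as a careful person would: the job done as asked, in the order asked, and still so for the second after the job is handed in, with the robot touching nothing.
It also fails if it takes over 54 s, if anything falls off the work surface, if the arm or the gripper's body presses on something with over 40 N, if the wrist force passes 120 N, or if a joint passes its speed limit or range.

## Working session

There is one attempt and no reset: what is moved stays moved. The work goes in short steps, Python scripts to look and compute and a tool call to move; the robot and the scene stay as the last step left them, time stands still between calls to the robot, and variables do not carry over. Pictures are saved under pics/ and viewed, and the job is handed in when it is done.

Besides the shell and the picture viewer there is one more tool, called after "Call:" as name([rows], argument=value, ...), one row to a line, values as JSON. step_arm: Moves the arm, as the interface text tells. Its arguments: {"type":"object","properties":{"plan":{"type":"array"},"force":{"type":"number"}},"required":["plan"]}

```bash
ls; mkdir -p pics
python3 - <<'E'
from station import read_state, eyes, env
import cv2, numpy as np
s=read_state(); print({k:np.round(v,3).tolist() for k,v in s.items()})
print(env.tcp_to_tips)
for n in ("scene","top"):
    im=eyes.snapshot(n); cv2.imwrite(f"pics/{n}0.png",im[:,:,::-1])
    c=eyes.get_calibration(n); print(n,c['fov_y'],c['cx'],c['cy'],np.round(c['pose'],3).tolist())
c=eyes.get_calibration("wrist");print(c)
E
```

```text
pics
{'time_s': 0.0, 'joints': [-0.883, 0.359, 0.011, -0.0, -1.224, -0.288], 'dq': [-0.0, -0.001, 0.0, 0.001, -0.001, 0.0], 'effort': [0.0, -58.272, 29.304, 6.997, 0.007, -0.0], 'ee_pos': [262.547, -621.37, 250.656], 'eef_rot': [[0.921, -0.001, -0.389], [0.389, 0.001, 0.921], [-0.0, -1.0, 0.002]], 'wrist_force': [0.37, -0.177, -0.134], 'moment': [-0.047, 0.01, -0.02], 'opening': 87.762}
25.0
scene 46.41039245770454 317.90512492788963 207.5963962958232 [[-0.738, 0.589, -0.33, 1033.011], [0.675, 0.641, -0.366, 498.675], [-0.005, -0.492, -0.87, 1331.607], [0.0, 0.0, 0.0, 1.0]]
top 42.87710285066435 311.8474934764564 200.0223848117641 [[-0.009, -0.991, 0.131, 286.447], [-1.0, 0.011, 0.008, -53.354], [-0.009, -0.131, -0.991, 1929.724], [0.0, 0.0, 0.0, 1.0]]
{'fov_y': 65.54204313073267, 'cx': 321.49431744493074, 'cy': 202.5618815272154, 'T_tool_cam': array([[ 2.75030698e-04,  9.67485287e-01,  2.52927152e-01,
        -6.74854813e+01],
       [-3.18497807e-04, -2.52927064e-01,  9.67485296e-01,
        -1.34231721e+02],
       [ 9.99999911e-01, -3.46644900e-04,  2.38579235e-04,
         1.46101604e+00],
       [ 0.00000000e+00,  0.00000000e+00,  0.00000000e+00,
         1.00000000e+00]])}
```

View pics/scene0.png

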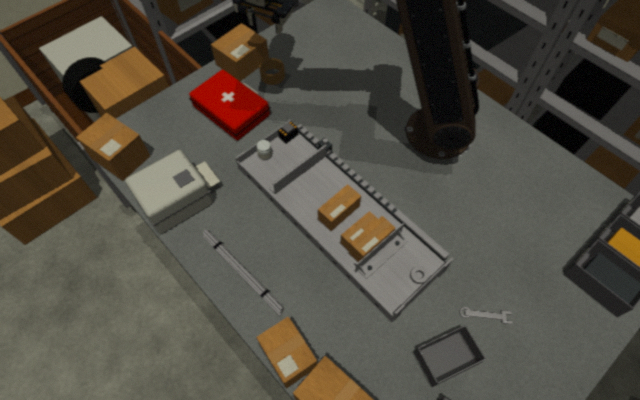

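View pics/top0.png

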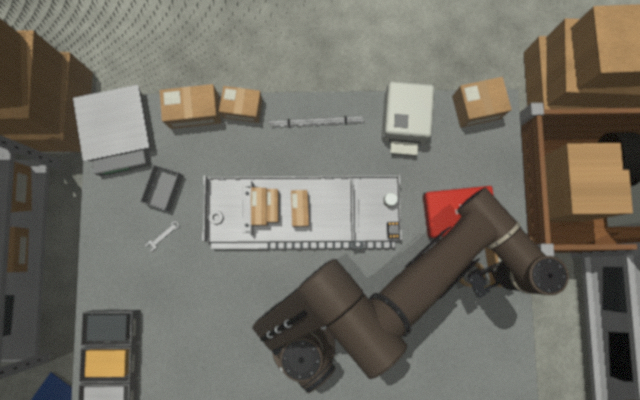

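```bash
cat > h.py <<'E'
from station import read_state, eyes, env
import cv2, numpy as np
def cam(name,s=None):
    c=eyes.get_calibration(name); f=200/np.tan(np.radians(c['fov_y']/2))
    if 'pose' in c: T=np.array(c['pose'])
    else:
        s=s or read_state(); W=np.eye(4); W[:3,:3]=s['eef_rot']; W[:3,3]=s['ee_pos']; T=W@np.array(c['T_tool_cam'])
    return f,c['cx'],c['cy'],T
def back(C,uv,z):
    f,cx,cy,T=C; d=T[:3,:3]@np.array([(uv[0]-cx)/f,(uv[1]-cy)/f,1.]); o=T[:3,3]
    return o+d*(z-o[2])/d[2]
def proj(C,P):
    f,cx,cy,T=C; p=T[:3,:3].T@(np.asarray(P,float)-T[:3,3]); return np.array([f*p[0]/p[2]+cx,f*p[1]/p[2]+cy])
def look(name,fn):
    s=read_state(); im=eyes.snapshot(name); cv2.imwrite(f"pics/{fn}.png",im[:,:,::-1]); return s,cam(name,s),im
E
python3 - <<'E'
from h import *
for n in ("top","scene"):
    look(n,n+"1"); C=cam(n)
    for q,z in (("rack",0),("stray_carton",30),("row_carton_b",30),("end_bracket",30),("divider_face",65),("divider_back",65),("rail_slot0",40),("grease_can",30)):
        for r in eyes.landmark_of(n,q)[:3]: print(n,q,round(r['conf'],2),np.round(r['centre'],1),np.round(back(C,r['centre'],z),1))
print(read_state()['time_s'])
E
```

```text
top rack 0.85 [303.6 208.1] [511.5  -6.8   0. ]
top stray_carton 0.82 [297.1 211.1] [496.9  16.9  30. ]
top row_carton_b 0.85 [271.2 203.8] [525.5 114.2  30. ]
top row_carton_b 0.62 [258.3 208.9] [506.7 162.7  30. ]
top row_carton_b 0.15 [251.9 209.1] [506.2 186.8  30. ]
top end_bracket 0.65 [252.1 206.6] [515.7 186.1  30. ]
top divider_face 0.82 [348.4 209.5] [ 497.  -173.3   65. ]
top divider_face 0.34 [259.7 205.9] [513.8 153.6  65. ]
top divider_back 0.78 [354.9 210.8] [ 491.9 -197.2   65. ]
top grease_can 0.44 [387.7 197.4] [ 545.1 -324.1   30. ]
top grease_can 0.33 [275.7 207.3] [512.1  97.3  30. ]
scene rack 0.97 [336.1 217.5] [510.4   6.1   0. ]
scene stray_carton 0.89 [340.6 212.2] [498.4  13.   30. ]
scene stray_carton 0.25 [299.5 170. ] [ 487.7 -197.3   30. ]
scene row_carton_b 0.88 [357.6 236.2] [518.5 109.9  30. ]
scene row_carton_b 0.81 [371.6 246.9] [512.6 164.6  30. ]
scene end_bracket 0.83 [378.8 253.1] [511.3 193.8  30. ]
scene divider_face 0.69 [376.3 248.4] [519.8 186.5  65. ]
scene divider_face 0.66 [298.8 169.7] [ 503.3 -181.    65. ]
scene divider_face 0.41 [334.4 216. ] [536.1  22.8  65. ]
scene divider_back 0.83 [301.5 166.9] [ 489.5 -183.3   65. ]
scene divider_back 0.53 [226.8 110.7] [ 524.7 -542.6   65. ]
scene rail_slot0 0.78 [319.4 143.6] [ 369.  -227.7   40. ]
scene grease_can 0.61 [263.5 152.1] [ 529.8 -336.8   30. ]
scene grease_can 0.59 [342.7 213.7] [497.2  21.4  30. ]
1.0
```

```bash
cat >> h.py <<'E'
from scipy.spatial.transform import Rotation as Ro
def rows(target,yaw,n=10,maxt=10.5):
    "rows to bring tool to target(world mm), tool down with tool x at yaw deg (world); returns tool-axis rows"
    s=read_state(); R=np.array(s['eef_rot']); p=np.array(s['ee_pos'])
    y=np.radians(yaw); x=np.array([np.cos(y),np.sin(y),0]); Rt=np.c_[x,[0,0,-1],np.cross(x,[0,0,-1])]
    rv=Ro.from_matrix(R.T@Rt).as_rotvec(degrees=True)
    out=[]
    for k in range(n):
        Rk=R@Ro.from_rotvec(rv*k/n,degrees=True).as_matrix()
        out.append(list(np.round(rv/n,1))+list(np.round(Rk.T@((np.array(target)-p)/n)/1000,4)))
    return out
E
python3 - <<'E'
from h import *
for r in rows((500,-80,350),90): print([float(v) for v in r])
E
```

```text
[0.0, -6.7, 0.0, 0.0429, -0.0098, 0.0407]
[0.0, -6.7, 0.0, 0.0474, -0.0098, 0.0354]
[0.0, -6.7, 0.0, 0.0512, -0.0098, 0.0296]
[0.0, -6.7, 0.0, 0.0543, -0.0098, 0.0234]
[0.0, -6.7, 0.0, 0.0567, -0.0098, 0.0169]
[0.0, -6.7, 0.0, 0.0583, -0.0098, 0.0102]
[0.0, -6.7, 0.0, 0.0591, -0.0098, 0.0033]
[0.0, -6.7, 0.0, 0.059, -0.0098, -0.0036]
[0.0, -6.7, 0.0, 0.0582, -0.0098, -0.0105]
[0.0, -6.7, 0.0, 0.0566, -0.0098, -0.0172]
```

Call:
step_arm([
  [[0, -6.7, 0, 0.043, -0.01, 0.041, 0.05], [0, -6.7, 0, 0.047, -0.01, 0.035, 0.05], [0, -6.7, 0, 0.051, -0.01, 0.03, 0.05], [0, -6.7, 0, 0.054, -0.01, 0.023, 0.05], [0, -6.7, 0, 0.057, -0.01, 0.017, 0.05], [0, -6.7, 0, 0.058, -0.01, 0.01, 0.05], [0, -6.7, 0, 0.059, -0.01, 0.003, 0.05], [0, -6.7, 0, 0.059, -0.01, -0.004, 0.05], [0, -6.7, 0, 0.058, -0.01, -0.01, 0.05], [0, -6.7, 0, 0.057, -0.01, -0.017, 0.05]],
], force=20)

```text
time_s: 2.25
ee_pos: [500.1, -78.7, 352.4]
eef_rot: [[-0.003, 0.001, -1.0], [1.0, 0.0, -0.003], [0.0, -1.0, -0.001]]
wrist_force: [1.0, -1.1, -0.0]
opening: 49.8
```

Run:
```python
from h import *
s,C,im=look("wrist","w1"); print(np.round(s['ee_pos'],1),np.round(s['eef_rot'],3).tolist(),np.round(s['dq'],3),s['opening'])
for q,z in (("rack",0),("stray_carton",30),("row_carton_b",30),("end_bracket",30),("divider_face",65),("divider_back",65),("rail_slot0",40),("grease_can",30)):
    for r in eyes.landmark_of("wrist",q)[:3]: print(q,round(r['conf'],2),np.round(r['centre'],1),np.round(back(C,r['centre'],z),1))
print(read_state()['time_s'])
```

```text
[500.1 -78.7 352.4] [[-0.003, 0.001, -1.0], [1.0, 0.0, -0.003], [0.0, -1.0, -0.001]] [ 0.854  0.144  0.32   0.001 -0.177  0.079] 49.790625861797764
rack 0.83 [317.  210.4] [507.4  -4.5   0. ]
stray_carton 0.89 [318.6 222.9] [504.5   7.   30. ]
row_carton_b 0.82 [310.3 281.7] [518.  107.7  30. ]
end_bracket 0.5 [316.4  89.5] [ 507.6 -187.6   30. ]
divider_face 0.86 [316.9  95. ] [ 506.3 -177.7   65. ]
divider_back 0.66 [318.2  89.2] [ 504.6 -184.7   65. ]
2.7
```

View pics/w1.png

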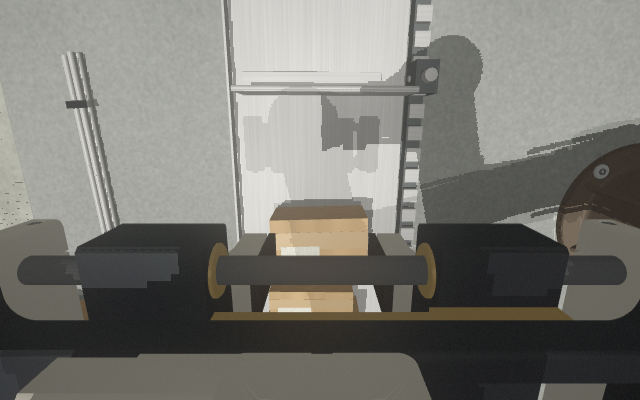

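Run:
```python
from h import *
s,C,im=look("wrist","w2"); print(np.round(s['ee_pos'],1),np.round(s['eef_rot'],3).tolist(),np.abs(s['dq']).max())
cv2.imwrite("pics/w2b.png",cv2.resize(im[0:220,200:460,::-1],None,fx=3,fy=2.7,interpolation=cv2.INTER_CUBIC)[:600,:800])
for q,z in (("rack",0),("divider_face",65),("divider_back",65),("rail_slot0",40)):
    for r in eyes.landmark_of("wrist",q)[:2]: print(q,round(r['conf'],2),np.round(r['centre'],1),np.round(back(C,r['centre'],z),1))
for r in rows((500,110,352),90): print([float(v) for v in r])
```

```text
[499.3 -81.7 351.5] [[0.004, -0.0, -1.0], [1.0, -0.0, 0.004], [-0.0, -1.0, 0.0]] 0.0018969184584995743
rack 0.84 [315.3 214.6] [509.4  -0.7   0. ]
rack 0.7 [319.8  94.8] [ 501. -186.   -0.]
divider_face 0.78 [318.2  96.7] [ 502.8 -178.6   65. ]
divider_back 0.88 [315.9  92.6] [ 505.7 -183.6   65. ]
rail_slot0 0.73 [416.9  53.4] [ 372.6 -234.1   40. ]
rail_slot0 0.41 [322.2 224.8] [498.2   3.3  40. ]
[0.0, -0.0, -0.0, 0.0191, -0.0, 0.0]
[0.0, -0.0, -0.0, 0.0191, -0.0, 0.0]
[0.0, -0.0, -0.0, 0.0191, -0.0, -0.0]
[0.0, -0.0, -0.0, 0.0191, -0.0, -0.0]
[0.0, -0.0, -0.0, 0.0191, -0.0, -0.0]
[0.0, -0.0, -0.0, 0.0191, -0.0, -0.0]
[0.0, -0.0, -0.0, 0.0191, -0.0, -0.0]
[0.0, -0.0, -0.0, 0.0191, -0.0, -0.0]
[0.0, -0.0, -0.0, 0.0191, -0.0, -0.0]
[0.0, -0.0, -0.0, 0.0191, -0.0, -0.0]
```

View pics/w2b.png

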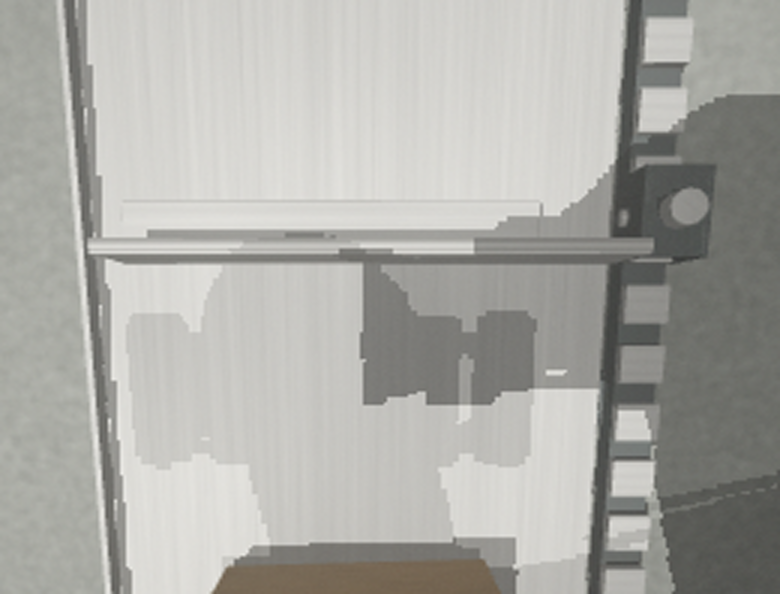

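Call:
step_arm([
  [[0, 0, 0, 0.04, 0, 0, 0.05], [0, 0, 0, 0.05, 0, 0, 0.05], [0, 0, 0, 0.05, 0, 0, 0.05], [0, 0, 0, 0.04, 0, 0, 0.05], [0, 0, 0, 0.01, 0, 0, 0.05], [0, 0, 0, 0, 0, 0, 0.05], [0, 0, 0, 0, 0, 0, 0.05], [0, 0, 0, 0, 0, 0, 0.05], [0, 0, 0, 0, 0, 0, 0.05], [0, 0, 0, 0, 0, 0, 0.05]],
])

```text
time_s: 4.2
ee_pos: [500.1, 109.0, 351.6]
eef_rot: [[0.002, 0.0, -1.0], [1.0, 0.0, 0.002], [0.0, -1.0, -0.0]]
wrist_force: [-0.3, -0.5, 0.3]
opening: 50.1
```

Run:
```python
from h import *
s,C,im=look("wrist","w3"); print(np.round(s['ee_pos'],1),np.round(s['eef_rot'],3).tolist(),np.abs(s['dq']).max())
np.savez("w3.npz",p=s['ee_pos'],R=s['eef_rot'])
cv2.imwrite("pics/w3b.png",cv2.resize(im[0:220,200:460,::-1],None,fx=3,fy=2.7,interpolation=cv2.INTER_CUBIC)[:600,:800])
for q,z in (("rack",0),("stray_carton",30),("row_carton_b",30),("end_bracket",30),("divider_face",65),("divider_back",65),("rail_slot0",40)):
    for r in eyes.landmark_of("wrist",q)[:3]: print(q,round(r['conf'],2),np.round(r['centre'],1),np.round(back(C,r['centre'],z),1))
```

```text
[500.1 109.  351.6] [[0.002, 0.0, -1.0], [1.0, 0.0, 0.002], [0.0, -1.0, -0.0]] 0.0026968934953211345
stray_carton 0.82 [320.6  95.3] [500.8   7.7  30. ]
row_carton_b 0.87 [308.8 167.6] [518.5 108.6  30. ]
row_carton_b 0.56 [313.8 205. ] [511.7 165.7  30. ]
divider_back 0.23 [337.3 301. ] [476.2 308.2  65. ]
```

View pics/w3b.png

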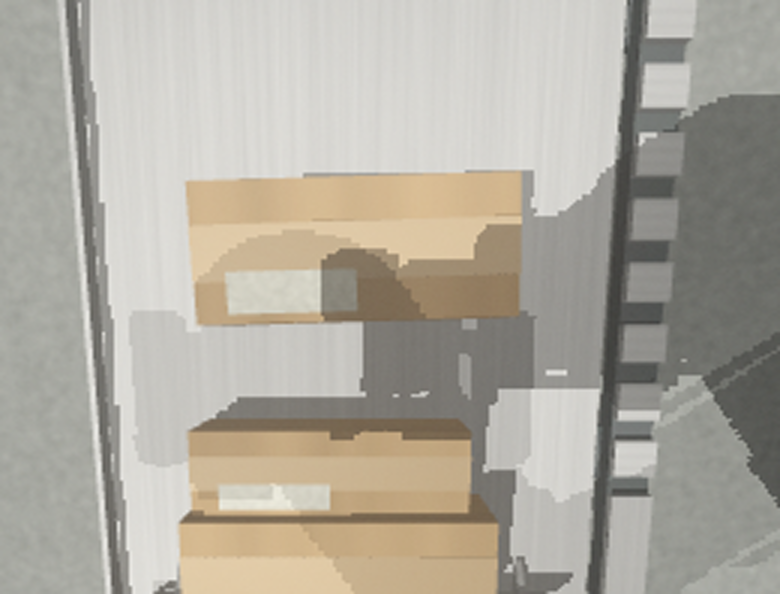

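Run:
```python
from h import *
d=np.load("w3.npz"); C=cam("wrist",dict(ee_pos=d['p'],eef_rot=d['R']))
def pt(x,y,z): return np.round(back(C,(200+x/3,y/2.7),z),1)
print("stray", [pt(*p,96).tolist()[:2] for p in((187,181),(520,171),(519,313),(197,325))])
print("b top", [pt(*p,90).tolist()[:2] for p in((190,432),(470,432),(470,515),(190,515))])
print("b bot", [pt(*p,30).tolist()[:2] for p in((222,420),(462,420))])
print("a top", [pt(*p,102).tolist()[:2] for p in((180,523),(497,521))])
print("lip outer", pt(60,0,48),pt(108,590,48),"rail outer",pt(697,0,40),pt(650,590,40))
for y in(50,120,185,250,312,372,428,486): print(pt(660,y,40))
```

```text
stray [[568.4, -18.6], [439.3, -22.2], [437.4, 36.6], [567.4, 41.4]]
b top [[573.7, 90.1], [455.1, 90.4], [454.0, 130.4], [575.7, 130.1]]
b bot [[569.1, 90.9], [452.4, 91.2]]
a top [[577.8, 131.3], [443.9, 130.7]]
lip outer [ 625.6 -103.7   48. ] [626.3 181.3  48. ] rail outer [ 358.9 -105.6   40. ] [357.  184.5  40. ]
[372.9 -84.7  40. ]
[370.5 -54.3  40. ]
[368.2 -25.   40. ]
[365.9   5.3  40. ]
[363.5  35.4  40. ]
[361.2  65.5  40. ]
[358.9  94.5  40. ]
[356.5 125.7  40. ]
```

Call:
step_arm([
  [[0, 0, 0, -0.046, 0, -0.004, 0.05], [0, 0, 0, -0.046, 0, 0, 0.05], [0, 0, 0, -0.046, 0, 0, 0.05], [0, 0, 0, -0.046, 0, 0, 0.05], [0, 0, 0, 0, 0.05, 0, 0.05], [0, 0, 0, 0, 0.06, 0, 0.05], [0, 0, 0, 0, 0.06, 0, 0.05], [0, 0, 0, 0, 0.06, 0, 0.05], [0, 0, 0, 0, 0.04, 0, 0.05], [0, 0, 0, 0, 0.01, 0, 0.05]],
])

```text
time_s: 5.85
ee_pos: [502.2, -75.0, 69.3]
eef_rot: [[0.002, -0.005, -1.0], [1.0, -0.001, 0.002], [-0.001, -1.0, 0.005]]
wrist_force: [-0.2, 0.5, 1.4]
opening: 49.8
```

Run:
```python
from h import *
s,C,im=look("wrist","w4"); print(s['time_s'],np.round(s['ee_pos'],1),np.round(s['eef_rot'],3).tolist(),np.round(s['wrist_force'],1))
```

```text
5.85 [502.2 -75.   69.3] [[0.002, -0.005, -1.0], [1.0, -0.001, 0.002], [-0.001, -1.0, 0.005]] [-0.2  0.5  1.4]
```

View pics/w4.png

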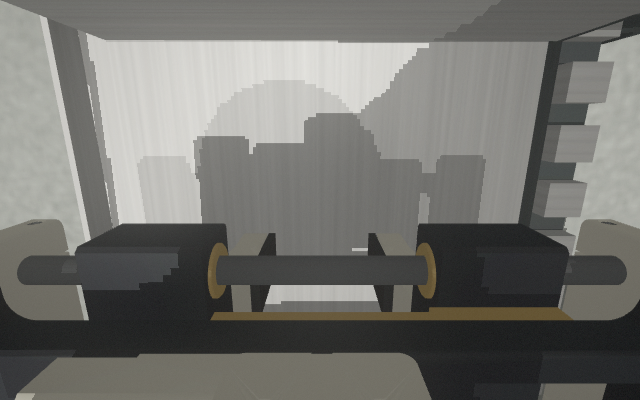

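Call:
step_arm([
  [[0, 0, 0, 0.01, 0, -0.001, 0.05], [0, 0, 0, 0.011, 0, 0, 0.05], [0, 0, 0, 0.01, 0, 0, 0.05], [0, 0, 0, 0.006, 0, 0, 0.05], [0, 0, 0, 0.006, 0, 0, 0.05], [0, 0, 0, 0.006, 0, 0, 0.05], [0, 0, 0, 0.006, 0, 0, 0.05], [0, 0, 0, 0.006, 0, 0, 0.05], [0, 0, 0, 0.006, 0, 0, 0.05], [0, 0, 0, 0.006, 0, 0, 0.05]],
])

```text
time_s: 7.15
ee_pos: [504.9, -2.0, 71.9]
eef_rot: [[0.002, 0.0, -1.0], [1.0, -0.001, 0.002], [-0.001, -1.0, -0.0]]
wrist_force: [0.3, -5.4, 4.2]
opening: 50.3
```

Run:
```python
from h import *
s=read_state();print(s['time_s'],np.round(s['ee_pos'],1),np.round(s['wrist_force'],1))
for n in("top","scene"):
    _,C,im=look(n,n+"5")
    for r in eyes.landmark_of(n,"stray_carton")[:2]: print(round(r['conf'],2),np.round(r['centre'],1),np.round(back(C,r['centre'],30),1))
    (r0,r1,c0,c1)=(160,260,190,410) if n=="top" else (110,320,220,460)
    sc=min(800/(c1-c0),600/(r1-r0)); cv2.imwrite(f"pics/{n}5c.png",cv2.resize(im[r0:r1,c0:c1,::-1],None,fx=sc,fy=sc,interpolation=cv2.INTER_CUBIC))
s=read_state();print(s['time_s'],np.round(s['ee_pos'],1),np.round(s['wrist_force'],1))
```

```text
7.15 [504.9  -2.   71.9] [ 0.3 -5.4  4.2]
0.62 [286.6 210.4] [499.9  56.3  30. ]
0.78 [347.4 220.1] [502.3  48.1  30. ]
7.35 [504.9  -1.4  71.5] [-0.8 -0.6 -0.1]
```

View pics/scene5c.png

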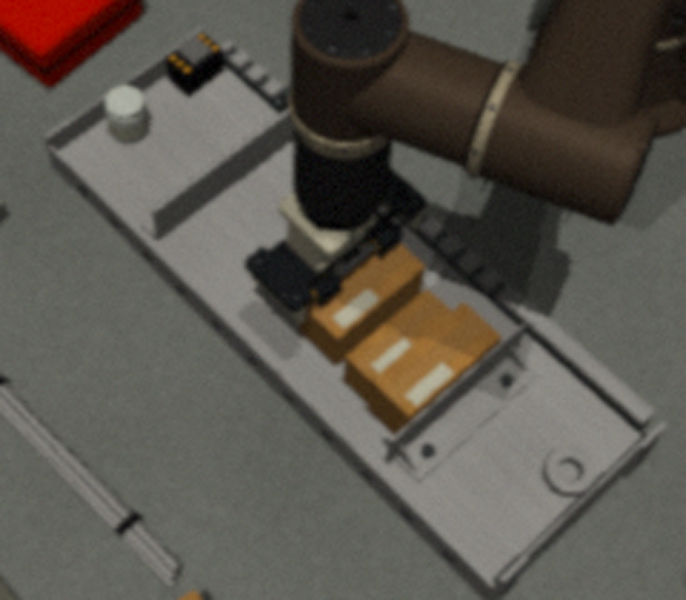

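Call:
step_arm([
  [[0, 0, 0, 0.003, 0, 0, 0.05], [0, 0, 0, 0.003, 0, 0, 0.05], [0, 0, 0, 0.003, 0, 0, 0.05], [0, 0, 0, 0.002, 0, 0, 0.05], [0, 0, 0, 0.002, 0, 0, 0.05], [0, 0, 0, 0.001, 0, 0, 0.05], [0, 0, 0, 0.001, 0, 0, 0.05], [0, 0, 0, 0.001, 0, 0, 0.05], [0, 0, 0, 0.001, 0, 0, 0.05], [0, 0, 0, 0.001, 0, 0, 0.05]],
])

```text
time_s: 8.6
ee_pos: [504.8, 16.4, 71.5]
eef_rot: [[0.002, -0.0, -1.0], [1.0, 0.0, 0.002], [0.0, -1.0, 0.0]]
wrist_force: [-0.2, -2.6, -1.2]
opening: 49.9
```

Run:
```python
from h import *
s=read_state();print(s['time_s'],np.round(s['ee_pos'],1),np.round(s['wrist_force'],1))
for n in("scene",):
    _,C,im=look(n,n+"6")
    (r0,r1,c0,c1)=(170,270,300,420)
    sc=min(800/(c1-c0),600/(r1-r0)); cv2.imwrite(f"pics/{n}6c.png",cv2.resize(im[r0:r1,c0:c1,::-1],None,fx=sc,fy=sc,interpolation=cv2.INTER_CUBIC))
_,C,im=look("wrist","w6")
```

```text
8.6 [504.8  16.4  71.5] [-0.2 -2.6 -1.2]
```

View pics/scene6c.png

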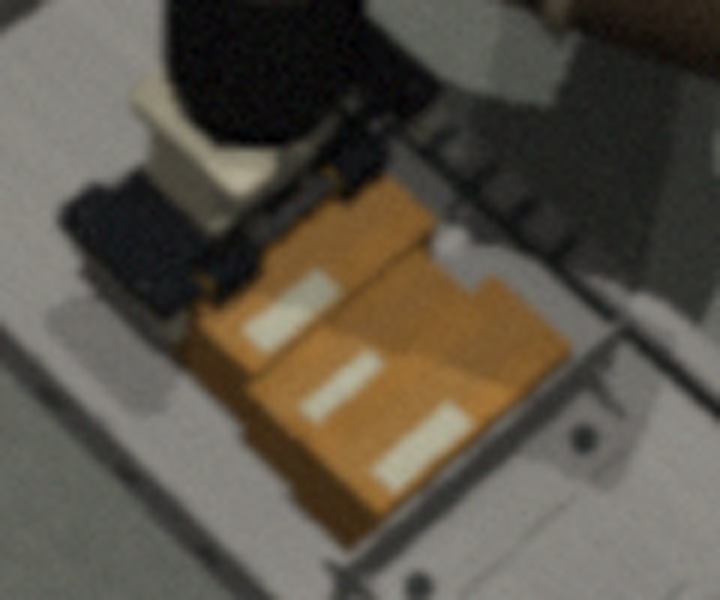

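View pics/w6.png

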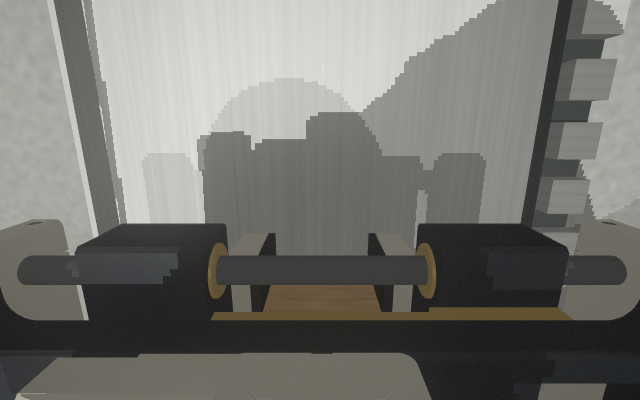

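Call:
step_arm([
  [[0, 0, 0, 0.0005, 0, 0, 0.05], [0, 0, 0, 0.0005, 0, 0, 0.05], [0, 0, 0, 0.0005, 0, 0, 0.05], [0, 0, 0, 0.0005, 0, 0, 0.05], [0, 0, 0, 0.0005, 0, 0, 0.05], [0, 0, 0, 0.0005, 0, 0, 0.05], [0, 0, 0, 0, 0, 0, 0.05], [0, 0, 0, 0, 0, 0, 0.05], [0, 0, 0, 0, 0, 0, 0.05], [0, 0, 0, 0, 0, 0, 0.05]],
])

```text
time_s: 9.95
ee_pos: [504.7, 18.9, 71.5]
eef_rot: [[0.002, -0.0, -1.0], [1.0, -0.001, 0.002], [-0.001, -1.0, 0.0]]
wrist_force: [0.2, -6.8, -0.7]
opening: 50.3
```

Call:
step_arm([
  [[0, 0, 0, 0.0005, 0, 0, 0.05], [0, 0, 0, 0.0005, 0, 0, 0.05], [0, 0, 0, 0, 0, 0, 0.05], [0, 0, 0, 0, 0, 0, 0.05], [0, 0, 0, 0, 0, 0, 0.05], [0, 0, 0, 0, 0, 0, 0.05], [0, 0, 0, 0, 0, 0, 0.05], [0, 0, 0, 0, 0, 0, 0.05], [0, 0, 0, 0, 0, 0, 0.05], [0, 0, 0, 0, 0, 0, 0.05]],
])

```text
time_s: 11.2
ee_pos: [504.5, 19.1, 71.6]
eef_rot: [[0.002, -0.001, -1.0], [1.0, -0.001, 0.002], [-0.001, -1.0, 0.001]]
wrist_force: [1.6, -12.0, -0.1]
opening: 50.0
```

Run:
```python
from h import *
s=read_state();print(s['time_s'],np.round(s['ee_pos'],1),np.round(s['wrist_force'],1))
for n in("scene",):
    _,C,im=look(n,n+"7")
    (r0,r1,c0,c1)=(170,270,300,420)
    sc=min(800/(c1-c0),600/(r1-r0)); cv2.imwrite(f"pics/{n}7c.png",cv2.resize(im[r0:r1,c0:c1,::-1],None,fx=sc,fy=sc,interpolation=cv2.INTER_CUBIC))
```

```text
11.2 [504.5  19.1  71.6] [  1.6 -12.   -0.1]
```

View pics/scene7c.png

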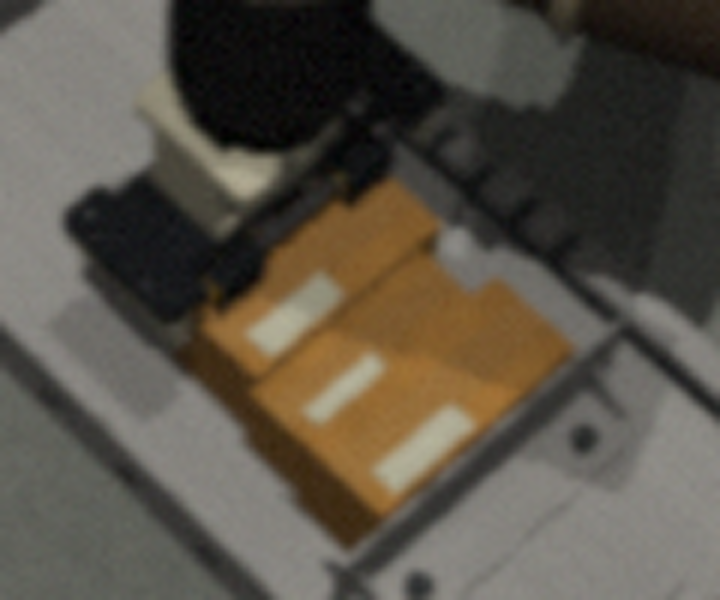

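Call:
step_arm([
  [[0, 0, 0, -0.015, 0, 0, 0.05], [0, 0, 0, -0.025, 0, 0, 0.05], [0, 0, 0, 0, -0.05, 0, 0.05], [0, 0, 0, 0, -0.06, 0, 0.05], [0, 0, 0, 0, -0.06, 0, 0.05], [0, 0, 0, 0.03, -0.06, 0, 0.05], [0, 0, 0, 0.05, -0.05, 0, 0.05], [0, 0, 0, 0, 0, 0, 0.05], [0, 0, 0, 0, 0, 0, 0.05], [0, 0, 0, 0, 0, 0, 0.05]],
])

```text
time_s: 12.5
ee_pos: [504.5, 51.9, 340.5]
eef_rot: [[0.002, -0.002, -1.0], [1.0, -0.0, 0.002], [-0.0, -1.0, 0.002]]
wrist_force: [-0.5, 0.6, -0.2]
opening: 50.7
```

Run:
```python
from h import *
s,C,im=look("wrist","w8"); print(np.round(s['ee_pos'],1),np.round(s['eef_rot'],3).tolist(),np.abs(s['dq']).max())
np.savez("w8.npz",p=s['ee_pos'],R=s['eef_rot'])
cv2.imwrite("pics/w8b.png",cv2.resize(im[0:220,200:460,::-1],None,fx=3,fy=2.7,interpolation=cv2.INTER_CUBIC)[:600,:800])
for q,z in (("stray_carton",30),("row_carton_b",30),("divider_face",65),("rail_slot0",40)):
    for r in eyes.landmark_of("wrist",q)[:3]: print(q,round(r['conf'],2),np.round(r['centre'],1),np.round(back(C,r['centre'],z),1))
```

```text
[504.5  51.9 340.5] [[0.002, -0.002, -1.0], [1.0, -0.0, 0.002], [-0.0, -1.0, 0.002]] 0.004420451937205972
stray_carton 0.62 [322.4 176. ] [502.4  62.   30. ]
row_carton_b 0.74 [317.8 240.5] [509.6 161.7  30. ]
row_carton_b 0.73 [314.3 207.7] [514.5 109.6  30. ]
divider_face 0.41 [322.1 175.1] [503.   54.8  65. ]
```

View pics/w8b.png

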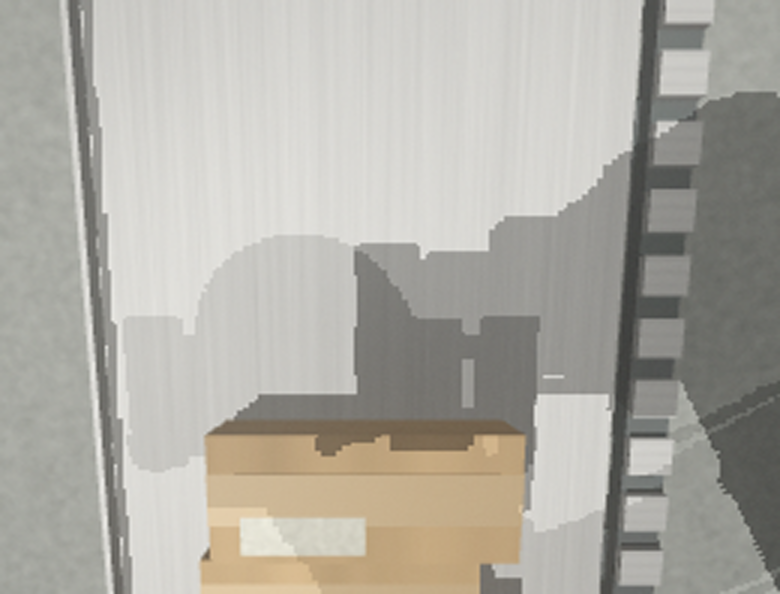

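```bash
python3 - <<'E'
from h import *
d=np.load("w8.npz"); C=cam("wrist",dict(ee_pos=d['p'],eef_rot=d['R']))
def pt(x,y,z): return np.round(back(C,(200+x/3,y/2.7),z),1)[:2].tolist()
print("stray top",pt(205,435,96),pt(525,433,96),pt(520,563,96),"bot",pt(232,421,30),pt(497,421,30))
for y in(37,109,179,244,307,367,426,481,536): print(pt(680,y,40))
print(proj(C,(505,25,40)))
d=np.load("w3.npz")
E
python3 - <<'E'
from h import *
# divider from earlier view pic w2 : pose
p=dict(ee_pos=[499.3,-81.7,351.5],eef_rot=[[.004,0,-1],[1,0,.004],[0,-1,0]])
C=cam("wrist",p)
def pt(x,y,z): return np.round(back(C,(200+x/3,y/2.7),z),1)[:2].tolist()
for y in (238,252,262): print(y,pt(120,y,90),pt(600,y,90),pt(120,y,33),pt(600,y,33))
E
```

```text
stray top [568.5, 32.2] [438.6, 31.6] [438.2, 92.5] bot [566.5, 33.0] [440.7, 33.3]
[371.9, -144.3]
[369.4, -114.0]
[366.8, -83.3]
[364.4, -53.8]
[361.9, -24.1]
[359.5, 5.2]
[357.0, 35.0]
[354.6, 63.8]
[352.1, 93.6]
[320.51959143 150.80817483]
238 [596.5, -186.9] [404.3, -186.1] [610.5, -192.5] [390.7, -191.6]
252 [596.9, -181.0] [404.0, -180.2] [611.0, -185.8] [390.3, -184.9]
262 [597.2, -176.8] [403.7, -176.0] [611.4, -181.0] [390.0, -180.0]
```

Call:
step_arm([
  [[0, 0, 0, -0.053, 0, -0.001, 0.05], [0, 0, 0, -0.053, 0, 0, 0.05], [0, 0, 0, -0.053, 0, 0, 0.05], [0, 0, 0, -0.053, 0, 0, 0.05], [0, 0, 0, -0.053, 0, 0, 0.05], [0, 0, 0, 0, 0, 0, 0.05], [0, 0, 0, 0, 0.04, 0, 0.05], [0, 0, 0, 0, 0.04, 0, 0.05], [0, 0, 0, 0, 0.02, 0, 0.05], [0, 0, 0, 0, 0, 0, 0.05]],
])

```text
time_s: 14.0
ee_pos: [504.7, -211.9, 240.1]
eef_rot: [[0.001, -0.003, -1.0], [1.0, 0.0, 0.001], [0.0, -1.0, 0.003]]
wrist_force: [0.2, 0.8, 0.9]
opening: 49.8
```

Run:
```python
from h import *
s,C,im=look("wrist","w9"); print(np.round(s['ee_pos'],1),np.round(s['eef_rot'],3).tolist(),np.abs(s['dq']).max())
for n in("scene",):
    _,C,im=look(n,n+"9")
    (r0,r1,c0,c1)=(110,230,230,380)
    sc=min(800/(c1-c0),600/(r1-r0)); cv2.imwrite(f"pics/{n}9c.png",cv2.resize(im[r0:r1,c0:c1,::-1],None,fx=sc,fy=sc,interpolation=cv2.INTER_CUBIC))
```

```text
[ 504.7 -211.9  240.1] [[0.001, -0.003, -1.0], [1.0, 0.0, 0.001], [0.0, -1.0, 0.003]] 0.050015459172541604
```

View pics/scene9c.png

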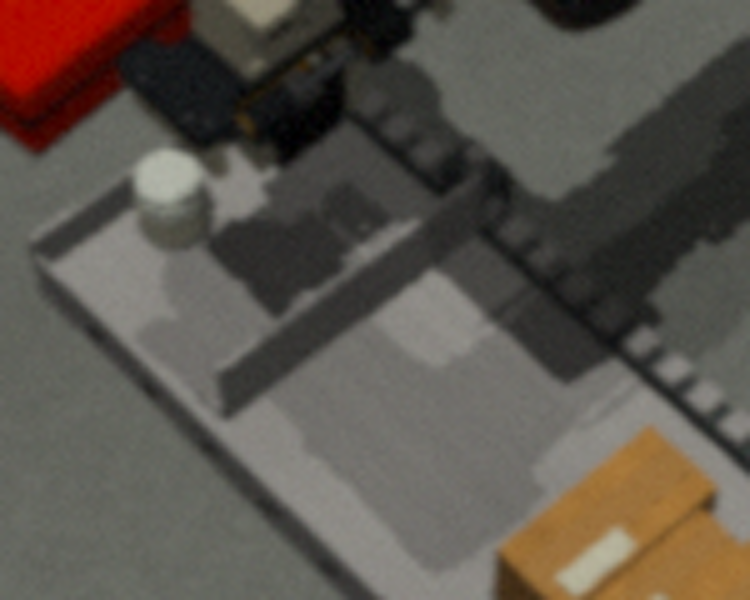

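View pics/w9.png

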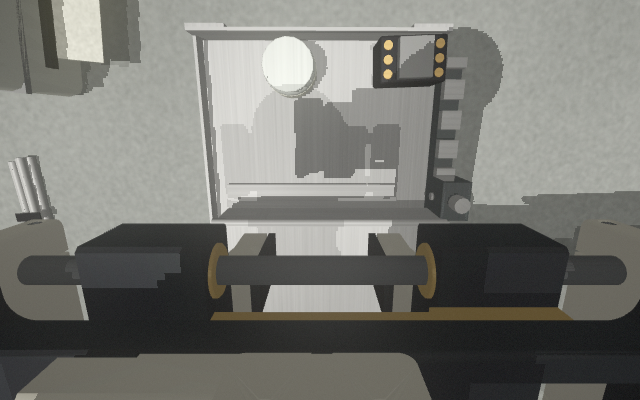

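Call:
step_arm([
  [[0, 0, 0, -0.004, 0.03, 0, 0.05], [0, 0, 0, 0, 0.04, 0, 0.05], [0, 0, 0, 0, 0.04, 0, 0.05], [0, 0, 0, 0, 0.04, 0, 0.05], [0, 0, 0, 0, 0.017, 0, 0.05], [0, 0, 0, 0, 0, 0, 0.05], [0, 0, 0, 0.002, 0, 0, 0.05], [0, 0, 0, 0.003, 0, 0, 0.05], [0, 0, 0, 0.003, 0, 0, 0.05], [0, 0, 0, 0.002, 0, 0, 0.05]],
])

```text
time_s: 15.35
ee_pos: [505.7, -206.2, 75.1]
eef_rot: [[0.001, 0.001, -1.0], [1.0, -0.0, 0.001], [-0.0, -1.0, -0.001]]
wrist_force: [0.1, -0.1, -0.0]
opening: 49.9
```

Run:
```python
from h import *
s,C,im=look("wrist","w10"); print(np.round(s['ee_pos'],1),np.round(s['eef_rot'],3).tolist(),np.round(s['wrist_force'],1))
```

```text
[ 505.7 -206.2   75.1] [[0.001, 0.001, -1.0], [1.0, -0.0, 0.001], [-0.0, -1.0, -0.001]] [ 0.1 -0.1 -0. ]
```

View pics/w10.png

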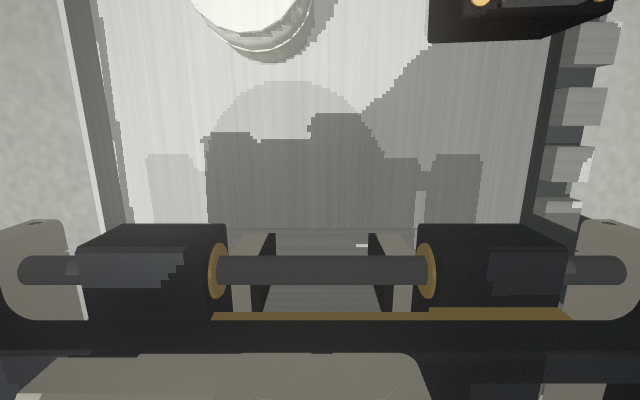

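Call:
step_arm([
  [[0, 0, 0, 0.005, 0, 0, 0.05], [0, 0, 0, 0.005, 0, 0, 0.05], [0, 0, 0, 0.005, 0, 0, 0.05], [0, 0, 0, 0.005, 0, 0, 0.05], [0, 0, 0, 0.005, 0, 0, 0.05], [0, 0, 0, 0.005, 0, 0, 0.05], [0, 0, 0, 0.005, 0, 0, 0.05], [0, 0, 0, 0.005, 0, 0, 0.05], [0, 0, 0, 0.005, 0, 0, 0.05], [0, 0, 0, 0.005, 0, 0, 0.05]],
])

```text
time_s: 16.65
ee_pos: [505.6, -156.2, 74.6]
eef_rot: [[0.002, -0.0, -1.0], [1.0, 0.0, 0.002], [0.0, -1.0, 0.0]]
wrist_force: [-0.4, -1.4, -2.2]
opening: 50.0
```

Call:
step_arm([
  [[0, 0, 0, 0.007, 0, 0, 0.05], [0, 0, 0, 0.007, 0, 0, 0.05], [0, 0, 0, 0.007, 0, 0, 0.05], [0, 0, 0, 0.007, 0, 0, 0.05], [0, 0, 0, 0.007, 0, 0, 0.05], [0, 0, 0, 0.007, 0, 0, 0.05], [0, 0, 0, 0.007, 0, 0, 0.05], [0, 0, 0, 0.007, 0, 0, 0.05], [0, 0, 0, 0.007, 0, 0, 0.05], [0, 0, 0, 0.007, 0, 0, 0.05]],
])

```text
time_s: 17.9
ee_pos: [505.8, -86.0, 74.7]
eef_rot: [[0.002, 0.0, -1.0], [1.0, 0.0, 0.002], [0.0, -1.0, -0.0]]
wrist_force: [0.9, -1.9, -1.0]
opening: 49.9
```

Run:
```python
from h import *
s=read_state();print(s['time_s'],np.round(s['ee_pos'],1),np.round(s['wrist_force'],1))
for n in("scene",):
    _,C,im=look(n,n+"11")
    (r0,r1,c0,c1)=(110,270,230,430)
    sc=min(800/(c1-c0),600/(r1-r0)); cv2.imwrite(f"pics/{n}11c.png",cv2.resize(im[r0:r1,c0:c1,::-1],None,fx=sc,fy=sc,interpolation=cv2.INTER_CUBIC))
```

```text
17.9 [505.8 -86.   74.7] [ 0.9 -1.9 -1. ]
```

View pics/scene11c.png

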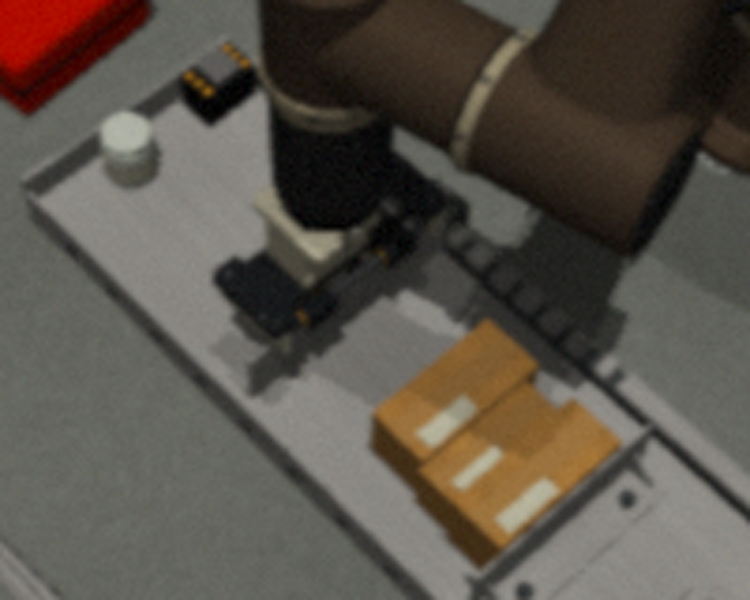

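Call:
step_arm([
  [[0, 0, 0, 0.008, 0, 0, 0.05], [0, 0, 0, 0.008, 0, 0, 0.05], [0, 0, 0, 0.008, 0, 0, 0.05], [0, 0, 0, 0.008, 0, 0, 0.05], [0, 0, 0, 0.008, 0, 0, 0.05], [0, 0, 0, 0.008, 0, 0, 0.05], [0, 0, 0, 0.008, 0, 0, 0.05], [0, 0, 0, 0.008, 0, 0, 0.05], [0, 0, 0, 0.005, 0, 0, 0.05], [0, 0, 0, 0.003, 0, 0, 0.05]],
])

```text
time_s: 19.2
ee_pos: [505.9, -14.1, 74.7]
eef_rot: [[0.001, 0.0, -1.0], [1.0, 0.0, 0.001], [0.0, -1.0, -0.0]]
wrist_force: [1.3, -1.5, 0.9]
opening: 49.9
```

Run:
```python
from h import *
_,C,im=look("scene","scene12")
(r0,r1,c0,c1)=(150,270,290,430)
sc=min(800/(c1-c0),600/(r1-r0)); cv2.imwrite(f"pics/scene12c.png",cv2.resize(im[r0:r1,c0:c1,::-1],None,fx=sc,fy=sc,interpolation=cv2.INTER_CUBIC))
s,C,im=look("wrist","w12");print(s['time_s'],np.round(s['ee_pos'],1),np.round(s['wrist_force'],1))
```

```text
19.25 [505.9 -14.   74.7] [-0.3 -0.5  0.7]
```

View pics/scene12c.png

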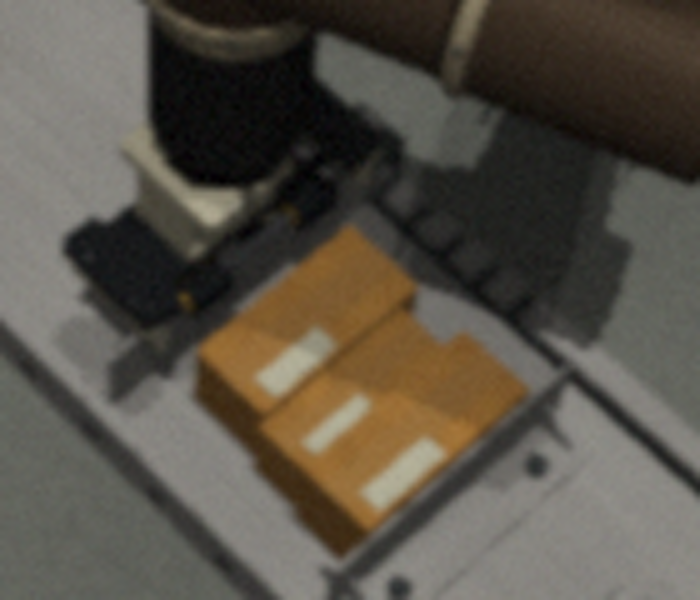

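View pics/w12.png

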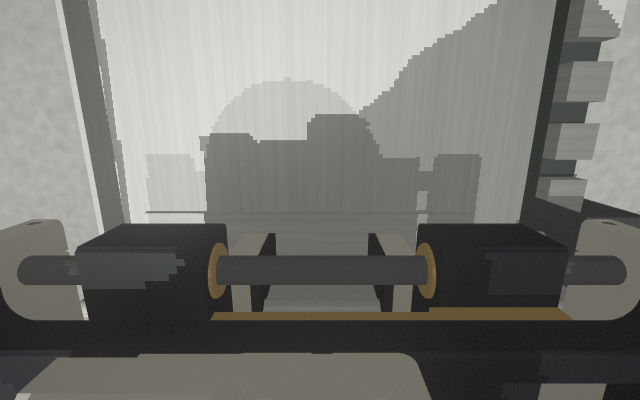

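Call:
step_arm([
  [[0, 0, 0, 0.003, 0, 0, 0.05], [0, 0, 0, 0.003, 0, 0, 0.05], [0, 0, 0, 0.003, 0, 0, 0.05], [0, 0, 0, 0.003, 0, 0, 0.05], [0, 0, 0, 0.001, 0, 0, 0.05], [0, 0, 0, 0.001, 0, 0, 0.05], [0, 0, 0, 0.001, 0, 0, 0.05], [0, 0, 0, 0.001, 0, 0, 0.05], [0, 0, 0, 0.0005, 0, 0, 0.05], [0, 0, 0, 0.0005, 0, 0, 0.05]],
])

```text
time_s: 20.55
ee_pos: [505.8, 2.5, 74.6]
eef_rot: [[0.002, -0.0, -1.0], [1.0, -0.0, 0.002], [-0.0, -1.0, 0.0]]
wrist_force: [-0.8, -1.5, -1.4]
opening: 50.1
```

Call:
step_arm([
  [[0, 0, 0, 0.0005, 0, 0, 0.05], [0, 0, 0, 0.0005, 0, 0, 0.05], [0, 0, 0, 0.0002, 0, 0, 0.05], [0, 0, 0, 0.0002, 0, 0, 0.05], [0, 0, 0, 0.0002, 0, 0, 0.05], [0, 0, 0, 0.0002, 0, 0, 0.05], [0, 0, 0, 0.0002, 0, 0, 0.05], [0, 0, 0, 0.0002, 0, 0, 0.05], [0, 0, 0, 0.0002, 0, 0, 0.05], [0, 0, 0, 0.0002, 0, 0, 0.05]],
])

```text
time_s: 21.8
ee_pos: [505.9, 5.1, 74.7]
eef_rot: [[0.002, 0.0, -1.0], [1.0, 0.0, 0.002], [0.0, -1.0, -0.0]]
wrist_force: [-1.1, -0.9, 0.1]
opening: 50.1
```

Call:
step_arm([
  [[0, 0, 0, 0.0003, 0, 0, 0.05], [0, 0, 0, 0.0003, 0, 0, 0.05], [0, 0, 0, 0.0003, 0, 0, 0.05], [0, 0, 0, 0.0003, 0, 0, 0.05], [0, 0, 0, 0.0003, 0, 0, 0.05], [0, 0, 0, 0.0003, 0, 0, 0.05], [0, 0, 0, 0.0003, 0, 0, 0.05], [0, 0, 0, 0.0003, 0, 0, 0.05], [0, 0, 0, 0.0003, 0, 0, 0.05], [0, 0, 0, 0.0003, 0, 0, 0.05]],
])

```text
time_s: 23.05
ee_pos: [505.9, 8.1, 74.7]
eef_rot: [[0.002, 0.0, -1.0], [1.0, 0.0, 0.002], [0.0, -1.0, -0.0]]
wrist_force: [-0.8, -1.0, 0.1]
opening: 50.0
```

Run:
```python
from h import *
_,C,im=look("scene","scene13")
(r0,r1,c0,c1)=(160,250,300,410)
sc=min(800/(c1-c0),600/(r1-r0)); cv2.imwrite(f"pics/scene13c.png",cv2.resize(im[r0:r1,c0:c1,::-1],None,fx=sc,fy=sc,interpolation=cv2.INTER_CUBIC))
s=read_state();print(s['time_s'],np.round(s['ee_pos'],1),np.round(s['wrist_force'],1))
```

```text
23.1 [505.9   8.2  74.7] [-1.  -1.8 -0.8]
```

View pics/scene13c.png

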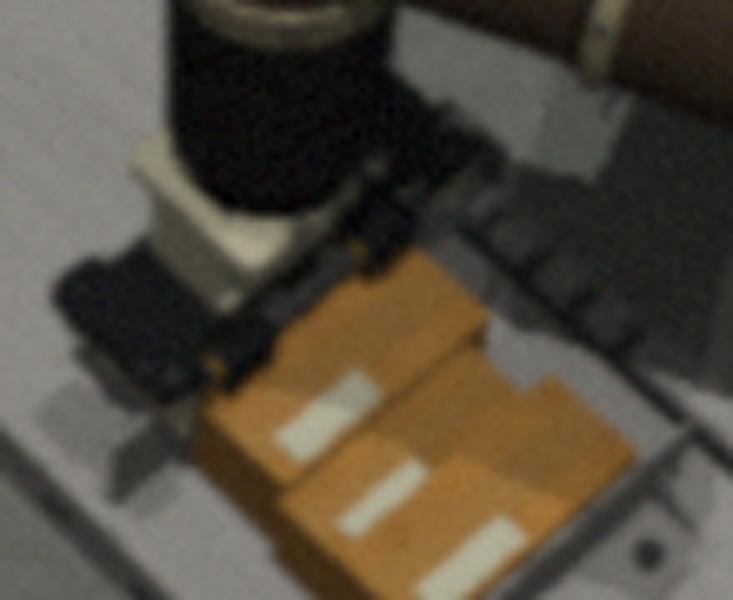

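Call:
step_arm([
  [[0, 0, 0, 0.0003, 0, 0, 0.05], [0, 0, 0, 0.0003, 0, 0, 0.05], [0, 0, 0, 0.0003, 0, 0, 0.05], [0, 0, 0, 0.0003, 0, 0, 0.05], [0, 0, 0, 0.0003, 0, 0, 0.05], [0, 0, 0, 0.0003, 0, 0, 0.05], [0, 0, 0, 0, 0, 0, 0.05], [0, 0, 0, 0, 0, 0, 0.05], [0, 0, 0, 0, 0, 0, 0.05], [0, 0, 0, 0, 0, 0, 0.05]],
])

```text
time_s: 24.35
ee_pos: [505.9, 10.0, 74.7]
eef_rot: [[0.002, 0.0, -1.0], [1.0, 0.0, 0.002], [0.0, -1.0, -0.0]]
wrist_force: [-0.5, -1.5, -0.9]
opening: 50.2
```

Run:
```python
from h import *
s,C,im=look("wrist","w14")
cv2.imwrite("pics/w14c.png",cv2.resize(im[0:320,380:640,::-1],None,fx=1.85,fy=1.85))
f=[]
for i in range(3):
    eyes.snapshot("top"); f.append(np.round(read_state()['wrist_force'],1).tolist())
s=read_state();print(s['time_s'],np.round(s['ee_pos'],2),f)
```

```text
24.55 [505.98   9.94  74.7 ] [[0.5, -1.3, -1.0], [-0.6, -0.3, -0.6], [-0.1, -1.2, 0.0]]
```

View pics/w14c.png

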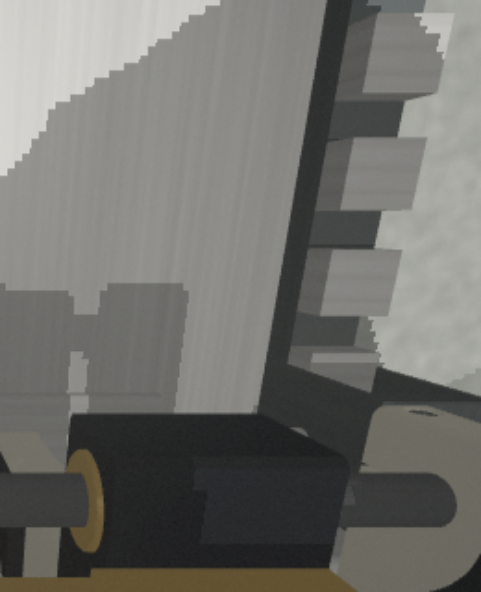

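Call:
step_arm([
  [[0, 0, 0, 0.0003, 0, 0, 0.05], [0, 0, 0, 0.0003, 0, 0, 0.05], [0, 0, 0, 0.0003, 0, 0, 0.05], [0, 0, 0, 0.0003, 0, 0, 0.05], [0, 0, 0, 0, 0, 0, 0.05], [0, 0, 0, 0, 0, 0, 0.05], [0, 0, 0, 0, 0, 0, 0.05], [0, 0, 0, 0, 0, 0, 0.05], [0, 0, 0, 0, 0, 0, 0.05], [0, 0, 0, 0, 0, 0, 0.05]],
])

```text
time_s: 25.8
ee_pos: [506.0, 11.1, 74.7]
eef_rot: [[0.002, 0.0, -1.0], [1.0, 0.0, 0.002], [0.0, -1.0, -0.0]]
wrist_force: [0.7, -0.8, -1.1]
opening: 49.9
```

Call:
step_arm([
  [[0, 0, 0, -0.01, 0, 0, 0.05], [0, 0, 0, -0.03, 0, 0, 0.05], [0, 0, 0, 0, -0.05, 0, 0.05], [0, 0, 0, 0, -0.06, 0, 0.05], [0, 0, 0, 0, -0.06, 0, 0.05], [0, 0, 0, 0.05, -0.06, 0, 0.05], [0, 0, 0, 0.05, -0.04, 0, 0.05], [0, 0, 0, 0.01, 0, 0, 0.05], [0, 0, 0, 0, 0, 0, 0.05], [0, 0, 0, 0, 0, 0, 0.05]],
])

```text
time_s: 27.05
ee_pos: [505.4, 68.9, 330.5]
eef_rot: [[0.002, -0.002, -1.0], [1.0, -0.001, 0.002], [-0.001, -1.0, 0.002]]
wrist_force: [-0.5, -1.4, -0.6]
opening: 49.9
```

Run:
```python
from h import *
s,C,im=look("wrist","w15"); print(s['time_s'],np.round(s['ee_pos'],1),np.round(s['eef_rot'],3).tolist(),np.abs(s['dq']).max())
np.savez("w15.npz",p=s['ee_pos'],R=s['eef_rot'])
cv2.imwrite("pics/w15b.png",cv2.resize(im[60:220,240:460,::-1],None,fx=3.5,fy=3.5,interpolation=cv2.INTER_CUBIC)[:600,:800])
for q,z in (("stray_carton",30),("divider_face",65),("divider_back",65)):
    for r in eyes.landmark_of("wrist",q)[:2]: print(q,round(r['conf'],2),np.round(r['centre'],1),np.round(back(C,r['centre'],z),1))
```

```text
27.05 [505.4  68.9 330.5] [[0.002, -0.002, -1.0], [1.0, -0.001, 0.002], [-0.001, -1.0, 0.002]] 0.0063501926531360515
stray_carton 0.57 [322.4 162.7] [503.3  58.4  30. ]
divider_face 0.91 [318.5 142.5] [508.3  28.4  65. ]
divider_back 0.88 [318.8 137.1] [507.9  21.7  65. ]
```

View pics/w15b.png

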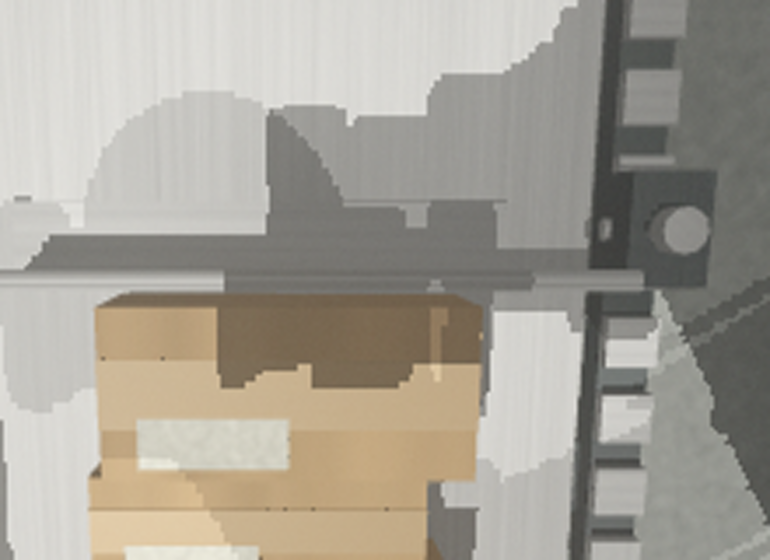

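```bash
python3 - <<'E'
from h import *
d=np.load("w15.npz"); C=cam("wrist",dict(ee_pos=d['p'],eef_rot=d['R']))
def pt(x,y,z): return np.round(back(C,(240+x/3.5,60+y/3.5),z),1)[:2].tolist()
print("slots",[pt(640,y,40) for y in(53,140,304,377,451,522)])
print("carriage",[pt(680,y,88) for y in(170,229,287)])
print("plate",[pt(300,y,90) for y in(268,272,290,293)])
print("stray",pt(300,309,96),pt(300,295,30),pt(480,480,96))
E
python3 - <<'E'
import cv2
im=cv2.imread("pics/w15.png");cv2.imwrite("pics/w15d.png",cv2.resize(im[100:170,390:460],None,fx=8,fy=8,interpolation=cv2.INTER_NEAREST))
E
```

```text
slots [[374.8, -54.4], [372.4, -24.1], [367.6, 36.1], [365.3, 64.4], [363.0, 94.1], [360.6, 123.5]]
carriage [[373.3, -11.6], [371.6, 7.4], [369.9, 26.6]]
plate [[499.6, 19.9], [499.6, 21.2], [499.5, 27.2], [499.5, 28.2]]
stray [499.6, 33.1] [498.6, 33.0] [436.8, 92.2]
```

View pics/w15d.png

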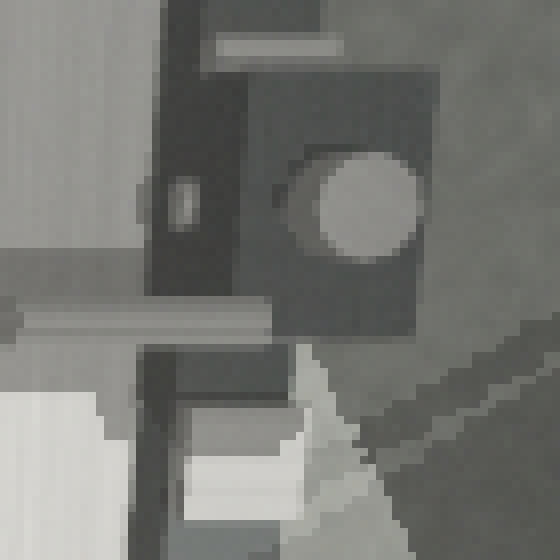

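Run:
```python
import cv2
a=cv2.imread("pics/w2.png")[30:120,390:460];b=cv2.imread("pics/w15.png")[80:170,390:460]
import numpy as np
cv2.imwrite("pics/cmp.png",cv2.resize(np.hstack([a,b]),None,fx=5.6,fy=6.6,interpolation=cv2.INTER_NEAREST))
```

```text
(no output)
```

View pics/cmp.png

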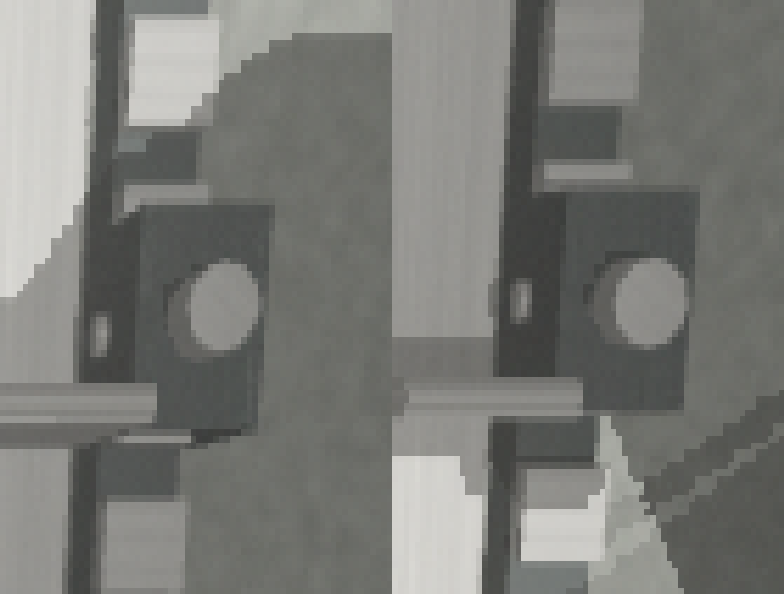

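Run:
```python
from h import *
A=cam("wrist",dict(ee_pos=[499.3,-81.7,351.5],eef_rot=[[.004,0,-1],[1,0,.004],[0,-1,0]]))
d=np.load("w15.npz"); B=cam("wrist",dict(ee_pos=d['p'],eef_rot=d['R']))
for n,C,r0,x0,up,lo,ct,cb,ra,rb,kx in (("init",A,30,0,127,498,205,430,383,423,220),("now",B,80,392,102,466,188,410,378,416,645)):
    Y=lambda u,y,z: back(C,(390+(u-x0)/5.6,r0+y/6.6),z)[1]
    ux=x0+150
    s0,s1=Y(ux,up,40),Y(ux,lo,40); s=(s0+s1)/2
    print(n,"slot",round(s,1),"span",round(s1-s0,1),"carr",round((Y(kx,ct,88)+Y(kx,cb,88))/2-s,2),round(Y(kx,ct,88)-s,1),round(Y(kx,cb,88)-s,1),"roll",round(Y(ux,ra,90)-s,1),round(Y(ux,rb,90)-s,1),"knob",)
```

```text
init slot -203.7 span 70.6 carr 6.49 -12.6 25.6 roll 17.6 24.5 knob
now slot 5.7 span 70.9 carr 1.9 -17.3 21.1 roll 15.3 22.0 knob
```

Run:
```python
from h import *
_,C,im=look("scene","scene16")
(r0,r1,c0,c1)=(110,310,230,460)
sc=min(800/(c1-c0),600/(r1-r0)); cv2.imwrite(f"pics/scene16c.png",cv2.resize(im[r0:r1,c0:c1,::-1],None,fx=sc,fy=sc,interpolation=cv2.INTER_CUBIC))
for q,z in (("stray_carton",30),("row_carton_b",30),("divider_face",65),("divider_back",65)):
    for r in eyes.landmark_of("scene",q)[:2]: print(q,round(r['conf'],2),np.round(back(C,r['centre'],z),1))
```

```text
stray_carton 0.29 [ 372.6 -241.4   30. ]
row_carton_b 0.65 [514.4 157.   30. ]
row_carton_b 0.57 [515.2 116.2  30. ]
divider_face 0.71 [496.5  28.   65. ]
divider_back 0.78 [506.2  21.5  65. ]
```

View pics/scene16c.png

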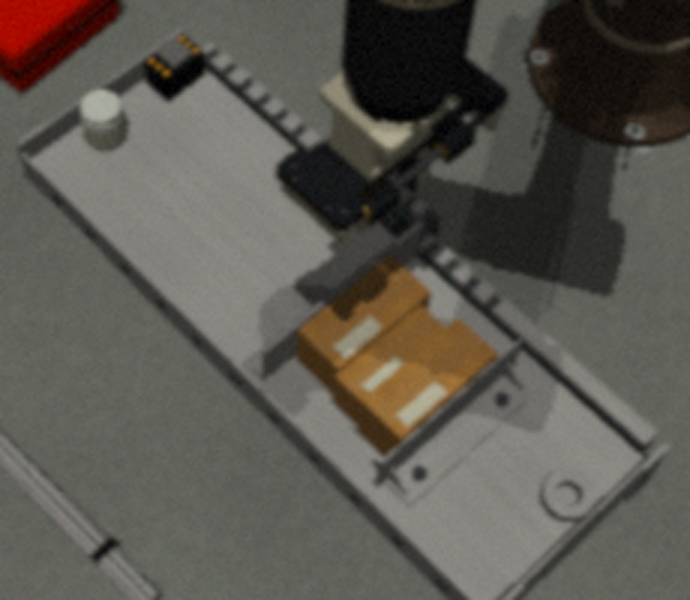

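Call:
step_arm([
  [[0, 0, 0, -0.05, 0, 0, 0.05], [0, 0, 0, -0.052, 0, 0, 0.05], [0, 0, 0, 0, 0.05, 0, 0.05], [0, 0, 0, 0, 0.06, 0, 0.05], [0, 0, 0, 0, 0.06, 0, 0.05], [0, 0, 0, 0, 0.06, 0, 0.05], [0, 0, 0, 0, 0.026, 0, 0.05], [0, 0, 0, 0, 0, 0, 0.05], [0, 0, 0, 0.018, 0, 0, 0.05], [0, 0, 0, 0.018, 0, 0, 0.05]],
])

```text
time_s: 28.75
ee_pos: [507.0, 5.4, 77.3]
eef_rot: [[0.002, 0.003, -1.0], [1.0, 0.001, 0.002], [0.001, -1.0, -0.003]]
wrist_force: [-0.2, 0.1, -0.9]
opening: 50.0
```

Call:
step_arm([
  [[0, 0, 0, 0.003, 0, 0, 0.05], [0, 0, 0, 0.003, 0, 0, 0.05], [0, 0, 0, 0.001, 0, 0, 0.05], [0, 0, 0, 0.0005, 0, 0, 0.05], [0, 0, 0, 0, 0, 0, 0.05], [0, 0, 0, 0, 0, 0, 0.05], [0, 0, 0, 0, 0, 0, 0.05], [0, 0, 0, 0, 0, 0, 0.05], [0, 0, 0, 0, 0, 0, 0.05], [0, 0, 0, 0, 0, 0, 0.05]],
])

```text
time_s: 30.0
ee_pos: [505.8, 11.4, 75.7]
eef_rot: [[0.002, -0.0, -1.0], [1.0, -0.0, 0.002], [-0.0, -1.0, 0.0]]
wrist_force: [0.1, -1.3, -1.1]
opening: 49.8
```

```bash
cat > ff.py <<'E'
from h import *
f=[]
for i in range(4):
    eyes.snapshot("top"); f.append(read_state()['wrist_force'])
s=read_state();print(s['time_s'],np.round(s['ee_pos'],2),np.round(np.mean(f,0),2),np.round(np.array(f)[:,1],1))
E
python3 ff.py
```

```text
30.2 [505.79  11.37  75.66] [ 0.81 -1.76 -0.47] [-1.5 -1.9 -1.4 -2.3]
```

Call:
step_arm([
  [[0, 0, 0, 0.0002, 0, 0, 0.05], [0, 0, 0, 0.0002, 0, 0, 0.05], [0, 0, 0, 0, 0, 0, 0.05], [0, 0, 0, 0, 0, 0, 0.05], [0, 0, 0, 0, 0, 0, 0.05], [0, 0, 0, 0, 0, 0, 0.05], [0, 0, 0, 0, 0, 0, 0.05], [0, 0, 0, 0, 0, 0, 0.05], [0, 0, 0, 0, 0, 0, 0.05], [0, 0, 0, 0, 0, 0, 0.05]],
])

```text
time_s: 31.45
ee_pos: [505.9, 11.8, 75.7]
eef_rot: [[0.002, 0.0, -1.0], [1.0, -0.0, 0.002], [-0.0, -1.0, -0.0]]
wrist_force: [-1.0, -1.8, -0.3]
opening: 50.1
```

```bash
python3 ff.py
```

```text
31.65 [505.89  11.83  75.74] [-0.57 -0.79 -0.22] [-0.7 -1.2 -0.4 -0.8]
```

Call:
step_arm([
  [[0, 0, 0, 0.0003, 0, 0, 0.05], [0, 0, 0, 0.0003, 0, 0, 0.05], [0, 0, 0, 0, 0, 0, 0.05], [0, 0, 0, 0, 0, 0, 0.05], [0, 0, 0, 0, 0, 0, 0.05], [0, 0, 0, 0, 0, 0, 0.05], [0, 0, 0, 0, 0, 0, 0.05], [0, 0, 0, 0, 0, 0, 0.05], [0, 0, 0, 0, 0, 0, 0.05], [0, 0, 0, 0, 0, 0, 0.05]],
])

```text
time_s: 32.9
ee_pos: [505.9, 12.4, 75.7]
eef_rot: [[0.002, 0.0, -1.0], [1.0, 0.0, 0.002], [0.0, -1.0, -0.0]]
wrist_force: [-0.7, -1.8, 0.8]
opening: 49.8
```

```bash
python3 ff.py
python3 - <<'E'
from h import *
for n,(r0,r1,c0,c1) in (("scene",(160,240,300,400)),):
    _,C,im=look(n,n+"17"); 
    cv2.imwrite(f"pics/{n}17c.png",cv2.resize(im[r0:r1,c0:c1,::-1],None,fx=7,fy=7,interpolation=cv2.INTER_CUBIC))
E
```

```text
33.1 [505.9   12.41  75.74] [-0.9  -1.31  1.03] [-1.9 -1.  -1.2 -1.2]
```

View pics/scene17c.png

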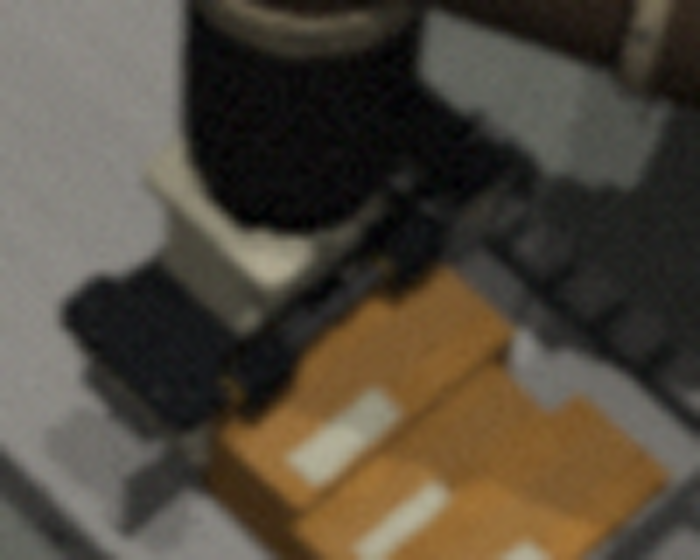

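Call:
step_arm([
  [[0, 0, 0, -0.01, 0, 0, 0.05], [0, 0, 0, -0.03, 0, 0, 0.05], [0, 0, 0, 0, -0.05, 0, 0.05], [0, 0, 0, 0, -0.06, 0, 0.05], [0, 0, 0, 0, -0.06, 0, 0.05], [0, 0, 0, 0.05, -0.06, 0, 0.05], [0, 0, 0, 0.048, -0.028, 0, 0.05], [0, 0, 0, 0, 0, 0, 0.05], [0, 0, 0, 0, 0, 0, 0.05], [0, 0, 0, 0, 0, 0, 0.05]],
])

```text
time_s: 34.4
ee_pos: [505.6, 59.4, 320.7]
eef_rot: [[0.003, -0.002, -1.0], [1.0, -0.001, 0.003], [-0.001, -1.0, 0.002]]
wrist_force: [-0.7, -0.5, -0.4]
opening: 49.8
```

Run:
```python
from h import *
s,C,im=look("wrist","w18"); print(s['time_s'],np.round(s['ee_pos'],1),np.round(s['eef_rot'],3).tolist(),np.abs(s['dq']).max(), s['wrist_force'])
np.savez("w18.npz",p=s['ee_pos'],R=s['eef_rot'])
b=cv2.imread("pics/w15.png")[80:170,390:460]; a=im[80:170,390:460,::-1]
cv2.imwrite("pics/cmp2.png",cv2.resize(np.hstack([b,a]),None,fx=5.6,fy=6.6,interpolation=cv2.INTER_NEAREST))
```

```text
34.4 [505.6  59.4 320.7] [[0.003, -0.002, -1.0], [1.0, -0.001, 0.003], [-0.001, -1.0, 0.002]] 0.003942302516108921 [-0.71200925 -0.51731302 -0.36484544]
```

View pics/cmp2.png

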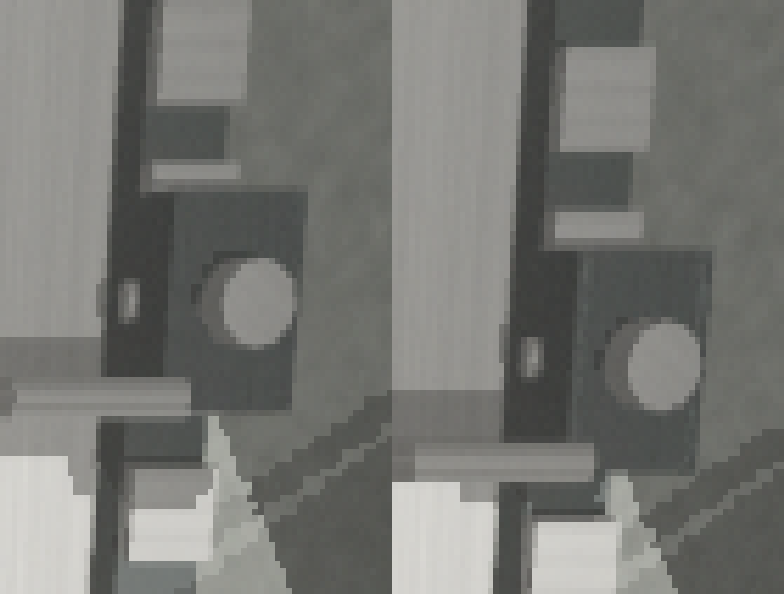

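Run:
```python
from h import *
for n,x0,up,lo,ct,cb,ra,rb,kx,ku,kl in (("w15",0,102,466,190,410,378,416,250,258,348),("w18",392,152,520,250,474,443,482,650,320,410)):
    d=np.load(n+".npz"); C=cam("wrist",dict(ee_pos=d['p'],eef_rot=d['R']))
    Y=lambda u,y,z: back(C,(390+(u-x0)/5.6,80+y/6.6),z)[1]
    ux=x0+180
    s0,s1=Y(ux,up,40),Y(ux,lo,40); s=(s0+s1)/2
    print(n,"cam y",C[3][1,3],"slot",round(s,1),"span",round(s1-s0,1),"carr",round(Y(kx,ct,88)-s,1),round(Y(kx,cb,88)-s,1),"roll",round(Y(ux,ra,90)-s,1),round(Y(ux,rb,90)-s,1),"knob",round(Y(kx,ku,88)-s,1),round(Y(kx,kl,88)-s,1))
im=cv2.imread("pics/w18.png"); cv2.imwrite("pics/w18d.png",cv2.resize(im[120:200,240:440],None,fx=4,fy=7,interpolation=cv2.INTER_NEAREST))
```

```text
w15 cam y 2.8066273163187248 slot 5.7 span 70.9 carr -17.0 21.1 roll 15.3 22.0 knob -5.4 10.2
w18 cam y -6.721058088513793 slot 6.2 span 70.9 carr -16.6 21.7 roll 16.1 22.9 knob -4.9 10.6
```

View pics/w18d.png

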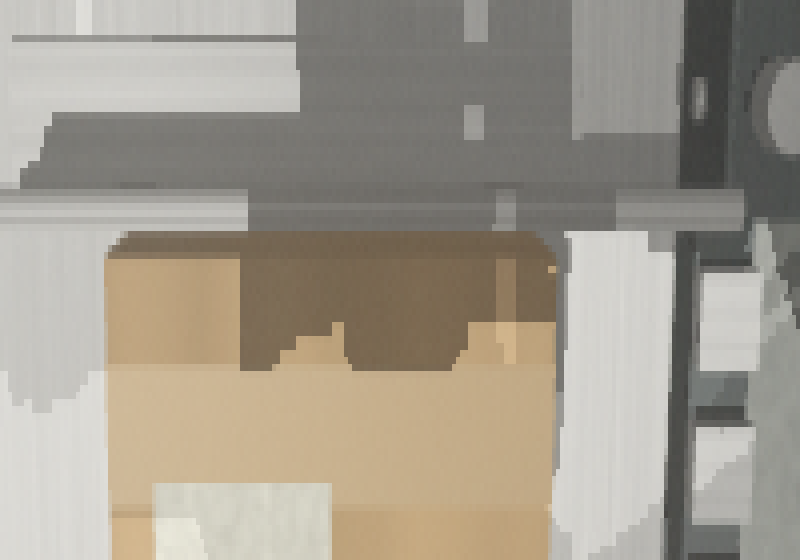

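Call:
step_arm([
  [[0, 0, 0, 0, 0, 0.048, 0], [0, 0, 0, 0, 0, 0.049, 0], [0, 0, 0, 0, 0.045, 0, 0], [0, 0, 0, 0, 0.055, 0, 0], [0, 0, 0, 0, 0.055, 0, 0], [0, 0, 0, 0, 0.055, 0, 0], [0, 0, 0, 0, 0.035, 0, 0], [0, 0, 0, -0.005, 0, 0, 0], [0, 0, 0, -0.008, 0, 0, 0], [0, 0, 0, -0.003, 0, 0, 0]],
])

```text
time_s: 35.7
ee_pos: [409.8, 44.4, 78.2]
eef_rot: [[0.002, 0.002, -1.0], [1.0, 0.001, 0.002], [0.001, -1.0, -0.002]]
wrist_force: [-0.3, 0.2, 0.1]
opening: 0.8
```

Run:
```python
from h import *
s,C,im=look("wrist","w19");print(s['time_s'],np.round(s['ee_pos'],2),np.round(s['wrist_force'],1),s['opening'])
```

```text
35.7 [409.79  44.36  78.16] [-0.3  0.2  0.1] 0.7645408741894939
```

View pics/w19.png

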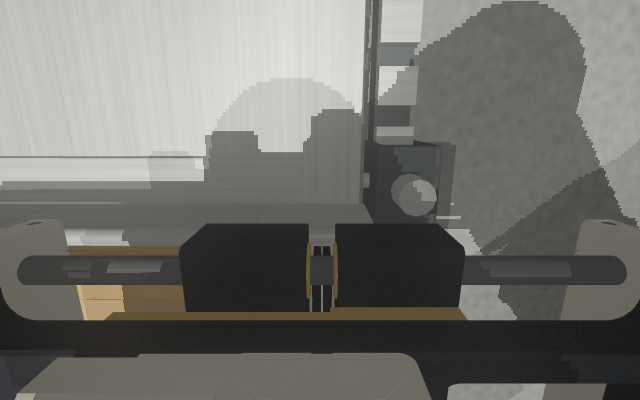

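Call:
step_arm([
  [[0, 0, 0, -0.001, 0, 0, 0], [0, 0, 0, -0.001, 0, 0, 0], [0, 0, 0, -0.001, 0, 0, 0], [0, 0, 0, -0.001, 0, 0, 0], [0, 0, 0, -0.0005, 0, 0, 0], [0, 0, 0, -0.0005, 0, 0, 0], [0, 0, 0, -0.0005, 0, 0, 0], [0, 0, 0, -0.0005, 0, 0, 0], [0, 0, 0, 0, 0, 0, 0], [0, 0, 0, 0, 0, 0, 0]],
])

```text
time_s: 37.0
ee_pos: [408.9, 38.6, 76.7]
eef_rot: [[0.002, -0.0, -1.0], [1.0, 0.0, 0.002], [0.0, -1.0, 0.0]]
wrist_force: [-0.6, 0.0, 0.5]
opening: 0.2
```

```bash
sed -i 's/range(4)/range(2)/' ff.py; python3 ff.py
```

```text
37.1 [408.94  38.61  76.74] [ 0.78 -0.37 -0.15] [-0.3 -0.4]
```

Call:
step_arm([
  [[0, 0, 0, -0.0003, 0, 0, 0], [0, 0, 0, -0.0003, 0, 0, 0], [0, 0, 0, -0.0003, 0, 0, 0], [0, 0, 0, -0.0003, 0, 0, 0], [0, 0, 0, -0.0003, 0, 0, 0], [0, 0, 0, -0.0003, 0, 0, 0], [0, 0, 0, -0.0002, 0, 0, 0], [0, 0, 0, 0, 0, 0, 0], [0, 0, 0, 0, 0, 0, 0], [0, 0, 0, 0, 0, 0, 0]],
])

```text
time_s: 38.35
ee_pos: [408.9, 36.6, 76.7]
eef_rot: [[0.002, 0.0, -1.0], [1.0, -0.0, 0.002], [-0.0, -1.0, -0.0]]
wrist_force: [-0.4, 2.0, -0.4]
opening: 0.5
```

```bash
python3 ff.py
```

```text
38.45 [408.9   36.55  76.72] [-0.62  0.69  0.21] [1.1 0.3]
```

Call:
step_arm([
  [[0, 0, 0, -0.0003, 0, 0, 0], [0, 0, 0, -0.0003, 0, 0, 0], [0, 0, 0, -0.0003, 0, 0, 0], [0, 0, 0, -0.0003, 0, 0, 0], [0, 0, 0, 0, 0, 0, 0], [0, 0, 0, 0, 0, 0, 0], [0, 0, 0, 0, 0, 0, 0], [0, 0, 0, 0, 0, 0, 0], [0, 0, 0, 0, 0, 0, 0], [0, 0, 0, 0, 0, 0, 0]],
])

```text
time_s: 39.7
ee_pos: [408.9, 35.4, 76.7]
eef_rot: [[0.002, 0.0, -1.0], [1.0, -0.0, 0.002], [-0.0, -1.0, -0.0]]
wrist_force: [0.4, 0.5, 0.9]
opening: 0.7
```

```bash
python3 ff.py
```

```text
39.8 [408.92  35.36  76.74] [-0.53 -0.52  0.03] [-0.6 -0.5]
```

Call:
step_arm([
  [[0, 0, 0, -0.0003, 0, 0, 0], [0, 0, 0, -0.0003, 0, 0, 0], [0, 0, 0, -0.0003, 0, 0, 0], [0, 0, 0, -0.0003, 0, 0, 0], [0, 0, 0, -0.0003, 0, 0, 0], [0, 0, 0, 0, 0, 0, 0], [0, 0, 0, 0, 0, 0, 0], [0, 0, 0, 0, 0, 0, 0], [0, 0, 0, 0, 0, 0, 0], [0, 0, 0, 0, 0, 0, 0]],
])

```text
time_s: 41.05
ee_pos: [408.9, 33.9, 76.7]
eef_rot: [[0.002, 0.0, -1.0], [1.0, -0.0, 0.002], [-0.0, -1.0, -0.0]]
wrist_force: [0.1, 0.8, -0.1]
opening: 0.6
```

```bash
python3 ff.py
python3 - <<'E'
from h import *
s,C,im=look("wrist","w20")
a=cv2.imread("pics/w19.png");cv2.imwrite("pics/w20c.png",cv2.resize(np.hstack([im[100:225,340:480,::-1]]),None,fx=4.5,fy=4.5,interpolation=cv2.INTER_NEAREST))
E
```

```text
41.15 [408.91  33.85  76.73] [-0.26  0.85  0.13] [0.5 1.2]
```

View pics/w20c.png

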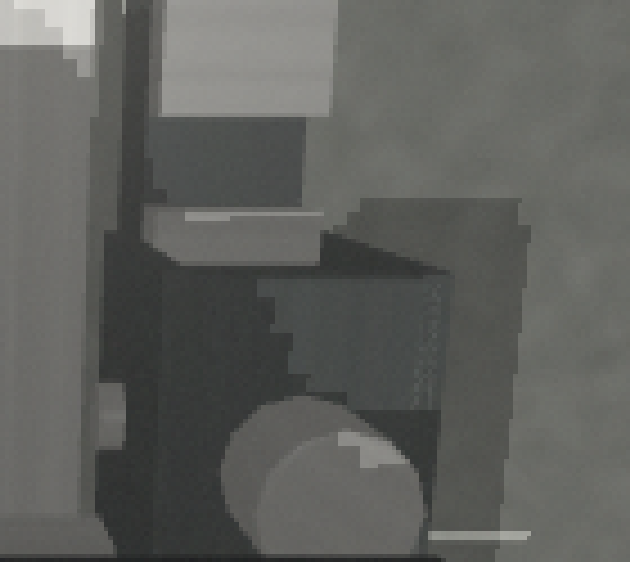

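Run:
```python
from h import *
a=cv2.imread("pics/w19.png");cv2.imwrite("pics/w19c.png",cv2.resize(a[100:225,340:480],None,fx=4.5,fy=4.5,interpolation=cv2.INTER_NEAREST))
```

```text
(no output)
```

View pics/w19c.png

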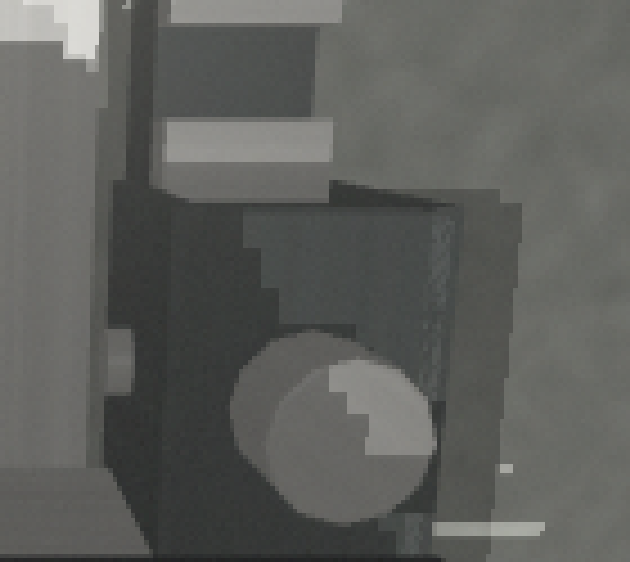

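Run:
```python
from h import *
R=[[.002,0,-1],[1,0,.002],[0,-1,0]]
R19=[[.002,.002,-1],[1,.001,.002],[.001,-1,-.002]]
for n,p,Rr,up,lo,ce,kn in (("w19",[409.79,44.36,78.16],R19,23,118,205,440),("w20",[408.91,33.85,76.73],R,117,207,272,513)):
    C=cam("wrist",dict(ee_pos=p,eef_rot=Rr))
    Y=lambda y,z: back(C,(340+350/4.5,100+y/4.5),z)[1]
    s=(Y(up,40)+Y(lo,40))/2+30
    print(n,C[3][:3,3].round(1),"slot8",round(s,1),[(z,round(Y(ce,z)-s,2)) for z in(60,66,70,76,88)],"knob",[(z,round(Y(kn,z)-s,2)) for z in (80,88,92)])
```

```text
w19 [409.  -22.  212.3] slot8 5.4 [(60, np.float64(-15.82)), (66, np.float64(-16.28)), (70, np.float64(-16.58)), (76, np.float64(-17.04)), (88, np.float64(-17.95))] knob [(80, np.float64(5.23)), (88, np.float64(3.26)), (92, np.float64(2.27))]
w20 [408.4 -32.4 211. ] slot8 5.4 [(60, np.float64(-19.34)), (66, np.float64(-20.08)), (70, np.float64(-20.57)), (76, np.float64(-21.3)), (88, np.float64(-22.77))] knob [(80, np.float64(1.73)), (88, np.float64(-0.68)), (92, np.float64(-1.89))]
```

Call:
step_arm([
  [[0, 0, 0, 0.005, 0, 0, 0], [0, 0, 0, 0.015, 0, 0, 0], [0, 0, 0, 0, -0.045, 0, 0], [0, 0, 0, 0, -0.055, 0, 0], [0, 0, 0, 0, -0.055, 0, 0], [0, 0, 0, 0, -0.055, -0.04, 0], [0, 0, 0, 0.006, -0.034, -0.056, 0], [0, 0, 0, 0, 0, 0, 0], [0, 0, 0, 0, 0, 0, 0], [0, 0, 0, 0, 0, 0, 0]],
])

```text
time_s: 42.45
ee_pos: [497.9, 59.6, 313.9]
eef_rot: [[0.001, -0.001, -1.0], [1.0, -0.0, 0.001], [-0.0, -1.0, 0.001]]
wrist_force: [0.2, 0.3, 0.2]
opening: 0.1
```

Run:
```python
from h import *
s,C,im=look("wrist","w21"); print(s['time_s'],np.round(s['ee_pos'],1),np.round(s['eef_rot'],3).tolist(),np.abs(s['dq']).max(), s['wrist_force'])
np.savez("w21.npz",p=s['ee_pos'],R=s['eef_rot'])
b=cv2.imread("pics/w18.png")[80:170,390:460]; a=im[80:170,390:460,::-1]
cv2.imwrite("pics/cmp3.png",cv2.resize(np.hstack([b,a]),None,fx=5.6,fy=6.6,interpolation=cv2.INTER_NEAREST))
cv2.imwrite("pics/w21d.png",cv2.resize(im[60:220,200:460,::-1],None,fx=3,fy=3,interpolation=cv2.INTER_CUBIC))
```

```text
42.45 [497.9  59.6 313.9] [[0.001, -0.001, -1.0], [1.0, -0.0, 0.001], [-0.0, -1.0, 0.001]] 0.005368570486355701 [0.16898657 0.30912216 0.17216822]
```

View pics/cmp3.png

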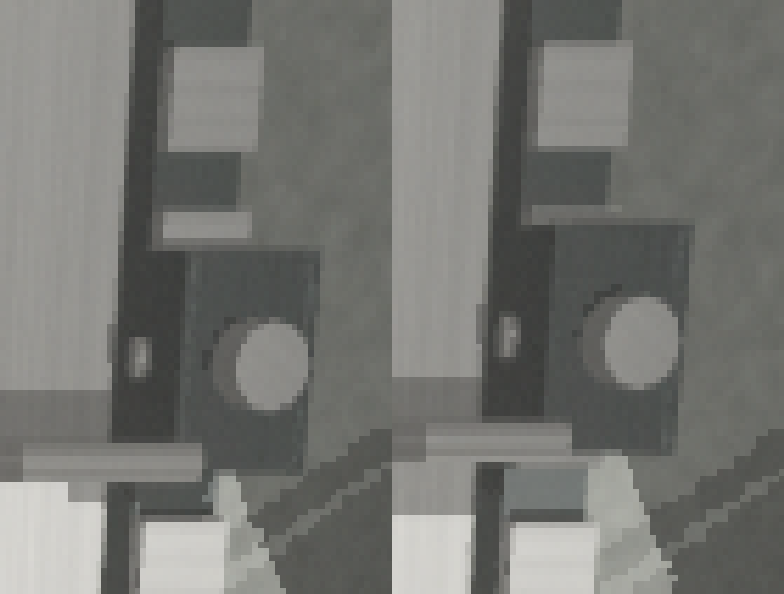

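View pics/w21d.png

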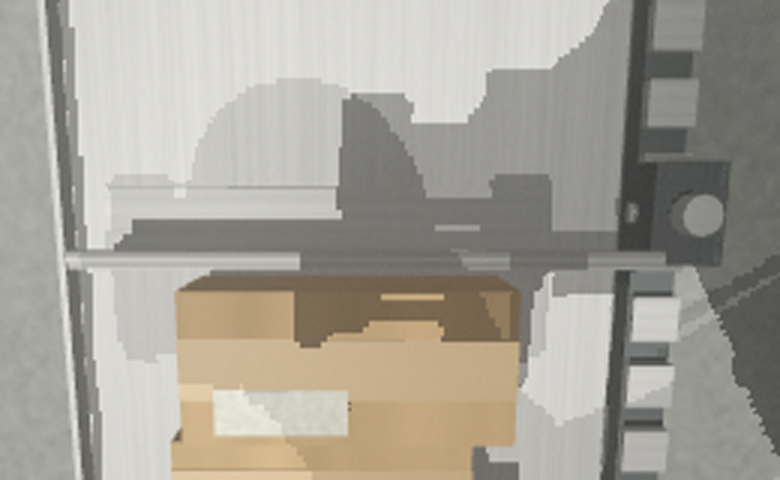

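Run:
```python
from h import *
for n,x0,up,lo,ct,cb,ra,rb,kx,ku,kl in (("w18",0,152,520,250,474,443,482,260,320,410),("w21",392,148,522,224,455,423,461,640,297,389)):
    d=np.load(n+".npz"); C=cam("wrist",dict(ee_pos=d['p'],eef_rot=d['R']))
    Y=lambda u,y,z: back(C,(390+(u-x0)/5.6,80+y/6.6),z)[1]
    ux=x0+160
    s0,s1=Y(ux,up,40),Y(ux,lo,40); s=(s0+s1)/2
    print(n,"slot",round(s,1),"span",round(s1-s0,1),"carr",round(Y(kx,ct,88)-s,1),round(Y(kx,cb,88)-s,1),"roll",round(Y(ux,ra,90)-s,1),round(Y(ux,rb,90)-s,1),"knob",round((Y(kx,ku,88)+Y(kx,kl,88))/2-s,1))
d=np.load("w21.npz"); C=cam("wrist",dict(ee_pos=d['p'],eef_rot=d['R']))
print("stray",back(C,(200+340/3,60+291/3),96)[1],back(C,(200+340/3,60+276/3),30)[1], back(C,(200+515/3,60+444/3),96)[1])
```

```text
w18 slot 6.2 span 70.9 carr -16.6 21.8 roll 16.1 22.9 knob 2.9
w21 slot 5.8 span 70.8 carr -20.4 18.2 roll 12.5 19.0 knob -0.8
stray 32.13890762082494 32.76317742557276 91.9912372802743
```

Run:
```python
import cv2,numpy as np
a=cv2.imread("pics/w19.png")[160:225,380:445];b=cv2.imread("pics/w20.png")[160:225,380:445]
o=np.hstack([a,b]); o=cv2.convertScaleAbs(o,alpha=1.8,beta=-40)
cv2.imwrite("pics/knob.png",cv2.resize(o,None,fx=6,fy=6,interpolation=cv2.INTER_NEAREST))
```

```text
(no output)
```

View pics/knob.png

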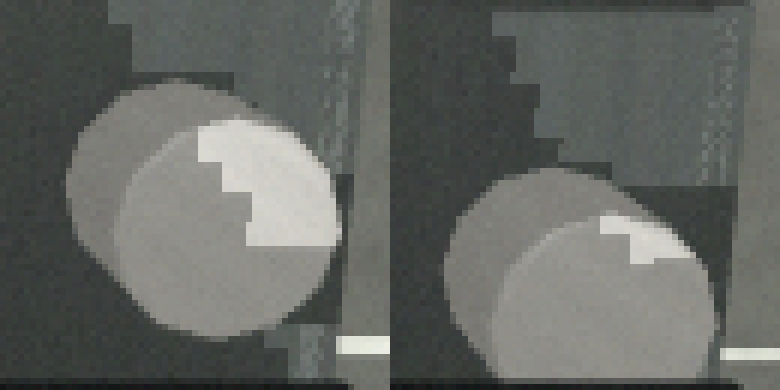

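Call:
step_arm([
  [[0, 0, 0, -0.044, 0, -0.008, 0.05], [0, 0, 0, -0.046, 0, 0, 0.05], [0, 0, 0, 0, 0.05, 0, 0.05], [0, 0, 0, 0, 0.06, 0, 0.05], [0, 0, 0, 0, 0.06, 0, 0.05], [0, 0, 0, 0, 0.045, 0, 0.05], [0, 0, 0, 0, 0.023, 0, 0.05], [0, 0, 0, 0, 0, 0, 0.05], [0, 0, 0, 0.016, 0, 0, 0.05], [0, 0, 0, 0.014, 0, 0, 0.05]],
])

```text
time_s: 43.75
ee_pos: [507.6, 0.8, 78.0]
eef_rot: [[0.001, 0.003, -1.0], [1.0, 0.001, 0.001], [0.001, -1.0, -0.003]]
wrist_force: [0.5, -0.3, 0.8]
opening: 50.0
```

Call:
step_arm([
  [[0, 0, 0, 0.003, 0, 0, 0.05], [0, 0, 0, 0.003, 0, 0, 0.05], [0, 0, 0, 0.001, 0, 0, 0.05], [0, 0, 0, 0.0005, 0, 0, 0.05], [0, 0, 0, 0.0005, 0, 0, 0.05], [0, 0, 0, 0.0004, 0, 0, 0.05], [0, 0, 0, 0.0004, 0, 0, 0.05], [0, 0, 0, 0.0003, 0, 0, 0.05], [0, 0, 0, 0.0003, 0, 0, 0.05], [0, 0, 0, 0, 0, 0, 0.05]],
])

```text
time_s: 45.0
ee_pos: [506.8, 8.7, 76.5]
eef_rot: [[0.002, -0.0, -1.0], [1.0, -0.0, 0.002], [-0.0, -1.0, 0.0]]
wrist_force: [0.7, -1.5, -1.5]
opening: 49.7
```

```bash
python3 ff.py
```

```text
45.1 [506.81   8.77  76.54] [ 0.85 -1.72 -1.12] [-2.  -1.4]
```

Call:
step_arm([
  [[0, 0, 0, 0.0002, 0, 0, 0.05], [0, 0, 0, 0.0002, 0, 0, 0.05], [0, 0, 0, 0.0002, 0, 0, 0.05], [0, 0, 0, 0.0002, 0, 0, 0.05], [0, 0, 0, 0, 0, 0, 0.05], [0, 0, 0, 0, 0, 0, 0.05], [0, 0, 0, 0, 0, 0, 0.05], [0, 0, 0, 0, 0, 0, 0.05], [0, 0, 0, 0, 0, 0, 0.05], [0, 0, 0, 0, 0, 0, 0.05]],
])

```text
time_s: 46.35
ee_pos: [506.8, 9.6, 76.6]
eef_rot: [[0.002, -0.0, -1.0], [1.0, 0.0, 0.002], [0.0, -1.0, 0.0]]
wrist_force: [-0.2, -0.4, -0.6]
opening: 50.1
```

```bash
python3 ff.py
```

```text
46.45 [506.81   9.63  76.57] [ 0.08 -1.05 -0.48] [-1.  -1.1]
```

Retreat and look once more.

Call:
step_arm([
  [[0, 0, 0, -0.01, 0, 0, 0.05], [0, 0, 0, -0.03, 0, 0, 0.05], [0, 0, 0, 0, -0.05, 0, 0.05], [0, 0, 0, 0, -0.06, 0, 0.05], [0, 0, 0, 0, -0.06, 0, 0.05], [0, 0, 0, 0.05, -0.045, 0, 0.05], [0, 0, 0, 0.04, -0.022, 0.008, 0.05], [0, 0, 0, 0, 0, 0, 0.05], [0, 0, 0, 0, 0, 0, 0.05], [0, 0, 0, 0, 0, 0, 0.05]],
])

```text
time_s: 47.7
ee_pos: [498.6, 55.1, 309.5]
eef_rot: [[0.003, -0.002, -1.0], [1.0, -0.001, 0.003], [-0.001, -1.0, 0.002]]
wrist_force: [0.7, 0.3, 0.1]
opening: 49.8
```

Run:
```python
from h import *
s,C,im=look("wrist","w22"); print(s['time_s'],np.round(s['ee_pos'],1),np.round(s['eef_rot'],3).tolist(),np.abs(s['dq']).max())
np.savez("w22.npz",p=s['ee_pos'],R=s['eef_rot'])
b=cv2.imread("pics/w21.png")[80:170,390:460]; a=im[80:170,390:460,::-1]
cv2.imwrite("pics/cmp4.png",cv2.resize(np.hstack([b,a]),None,fx=5.6,fy=6.6,interpolation=cv2.INTER_NEAREST))
```

```text
47.7 [498.6  55.1 309.5] [[0.003, -0.002, -1.0], [1.0, -0.001, 0.003], [-0.001, -1.0, 0.002]] 0.00302806077039834
```

View pics/cmp4.png

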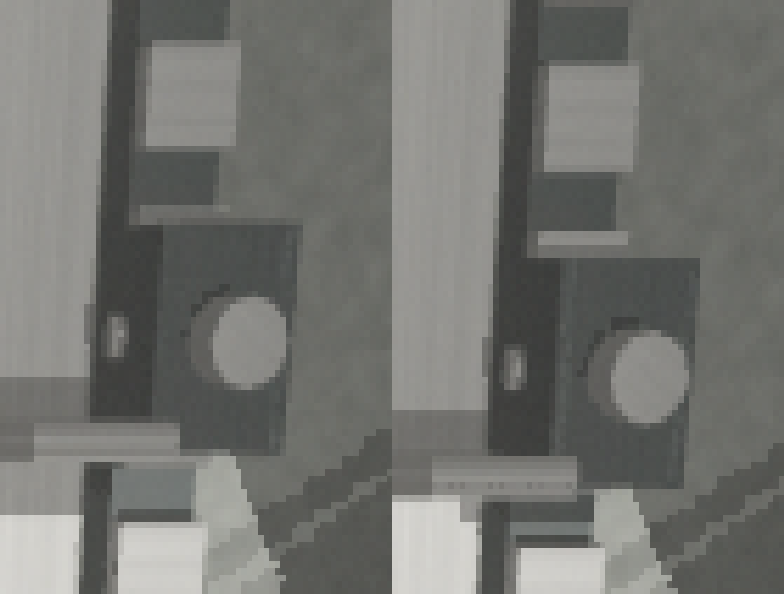

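Run:
```python
from h import *
for n,x0,up,lo,ct,cb,ra,rb,kx,ku,kl in (("w21",0,148,522,224,455,423,461,248,297,389),("w22",392,172,548,258,488,457,496,650,330,423)):
    d=np.load(n+".npz"); C=cam("wrist",dict(ee_pos=d['p'],eef_rot=d['R']))
    Y=lambda u,y,z: back(C,(390+(u-x0)/5.6,80+y/6.6),z)[1]
    ux=x0+160
    s0,s1=Y(ux,up,40),Y(ux,lo,40); s=(s0+s1)/2
    print(n,"slot",round(s,1),"span",round(s1-s0,1),"carr",round(Y(kx,ct,88)-s,1),round(Y(kx,cb,88)-s,1),"roll",round(Y(ux,ra,90)-s,1),round(Y(ux,rb,90)-s,1),"knob",round((Y(kx,ku,88)+Y(kx,kl,88))/2-s,1))
```

```text
w21 slot 5.8 span 70.8 carr -20.4 18.2 roll 12.5 19.0 knob -0.8
w22 slot 6.1 span 70.8 carr -19.4 18.9 roll 13.4 20.0 knob 0.1
```

Run:
```python
from station import env
print(env.sign_off())
```

```text
the job is handed in; nothing more can be done
None
```

I pushed the stray carton flush against the row and slid the divider to the slot at joint value 0.240. It measures within about 1 mm of that slot's centre, but I never felt a clear click. I handed the job in at about 47.7 s with the arm clear of everything.

- **Carton:** I pushed it with both fingertips from the right until it met the row. The wrist force rose to 12 N and the carton stopped moving. Afterwards the camera showed it square, with no visible gap, and the row was still against the bracket.
- **Divider:** I pushed it along the rail from the right, and it first went about 2–3 mm past the slot at 0.240. I corrected that by nudging its plate back from the left, next to the carton, then nudging it slightly forward again from the right.
- **Final position:** The last wrist picture puts the plate face, carriage and knob all within about 0.3 mm of the slot's centre. My reading is good to about 1 mm. The plate stands about 7 mm from the carton, and the next slot would not fit.
- **Checks that disagreed:** Around that slot the force stayed at 1–2 N, close to noise, and I never saw the roughly 7 N of resistance expected when leaving a slot. During the final nudges the divider moved about 1 mm at that low force. So the seating rests on the camera position (well inside the slot's 3 mm pull-in range), not on force.

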